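Lid the specimen box and stack the boxes

TASK

Clear up the specimen boxes: put the lid squarely on the open box of cones, then take the two closed boxes off the sloping reading stand and stack them where the open box stands, the large one on the lid and the small one on top. Build a straight column with each box centred and parallel over the one below; set the lid and boxes down gently rather than dropping them, and leave the open box in its place and everything else on the bench undisturbed.

Things in the scene. Friction and masses are not known exactly. Their poses are not given: they have to be found in the camera images.
- open_box: Open grey-board box holding two brown pine cones, loose on the bench, 0.3 kg. Outer shell 140 x 62 mm, 34 mm high, its top edge a flat 6 mm shoulder all round; inside it a thin cream neck, 128 x 50 mm outside, rises to 50 mm above the bench. Cones stay below the neck's rim. Origin: centre of the underside; x along the 140 mm length, y along the width, z up.
- lid: Loose lid of the open box, grey board, white label, lying hollow side down on the bench, 70 g. Outside 140 x 62 mm, 24 mm high; walls and top 3 mm thick. It goes over the neck with 3 mm play on each side, either way round, its lower edge on the shoulder, sides flush; lidded box 58 mm high. Origin: centre of the plane of its lower edge; x along the 140 mm length, y along the width, z up.
- large_box: Closed grey-board box, the larger on the reading stand: 140 x 62 x 50 mm high, about 0.28 kg, one solid piece. It lies with its length straight up the slope, lower end against the ledge. Origin: centre of its underside, on the slope; x along the 140 mm length, up the slope; y along the width; z out of its top (at the start square to the slope, 30 degrees from vertical).
- small_box: Closed grey-board box, the smaller on the reading stand: 140 mm long, 50 mm wide, 38 mm high, about 0.18 kg, one solid piece. It lies on the slope in the same way beside the large box, on one side or the other, 140 mm between centres. Origin: centre of its underside; axes as for the large box.
- reading_slope: Fixed wooden reading stand: a board 300 mm wide and 190 mm long, inclined 30 degrees, rising away from its front, with a 12 mm ledge along its lower edge; the board's face is 22 mm above the bench at the ledge, 117 mm at the upper edge. It stands turned sideways, its high side to the robot's left. Origin: on the bench under its middle; x level, towards the high side, y along its width.
- petri_dish: Bystander: flat glass dish with cover, 90 mm across and 16 mm high. Origin: centre of the underside.
- forceps: Bystander: steel forceps lying flat, 135 mm long, 6 mm high. Origin: at mid-length on the bench; x along the length.
- pocket_lens: Bystander: folding pocket lens, 90 mm long, 12 mm high. Origin: underside of the round lens; x towards its case.
- glue_bottle: Bystander: upright white bottle with black cap, 48 mm across, 110 mm high. Origin: centre of the underside.
- specimen_jar: Bystander: glass jar with black lid, 66 mm across, 85 mm high. Origin: centre of the underside.
- notebook: Bystander: brown notebook lying flat, 150 x 100 x 12 mm. Origin: centre of the underside.
Mind the look-alikes: they are no part of the job. Leave any turquoise look-alike of the open_box alone.

How it is judged:
By the outcome, as a careful person would: the job done as asked, in the order asked, and still so for the second after the job is handed in, with the robot touching nothing.
It also fails if it takes over 67 s, if anything falls off the work surface, if the arm or the gripper's body presses on something with over 40 N, if the wrist force passes 120 N, or if a joint passes its speed limit or range.

ROBOT

A 6-joint arm with a two-finger parallel gripper is mounted at the origin on the work surface. World frame = base frame: x ahead of the robot, y to its left, z up, the work surface at z = 0. Lengths are in m, angles in rad, forces in N, time in s.
With the tool pointing down it reaches from about 0.35 to 0.775 m from the base axis. Payload 5.5 kg.
Tool frame: the origin (TCP) lies at the very end of the fingers, on their centre line; the grasp point (between the pads) lies 19 mm behind it; z points along the fingers, y is the line along which they close (so a half turn about z gives the same grasp; the last joint's range is limited). The gripper opens to 85 mm and grips with 20 to 120 N. Pads are 22 mm wide; open, the fingers measure 114 mm over their backs; the gripper's body (76 mm by 85 mm) begins 54 mm behind the grasp point. The pads swing forward as they close: fully open they stand 13 mm farther back than shut.
Start: joints at [1.169, 0.313, 0.046, 1.304, 0, 1.431], TCP at [0.149, 0.555, 0.195] pointing down, gripper open.
Joint ranges: [-2.76, 2.76], [-0.86, 1.69], [-1.03, 1.26], [-2.2, 2.34], [-1.47, 1.5], [-3.14, 3.14]. Speed limits (rad/s): [2.57, 2.57, 3.14, 3.14, 3.14, 3.14].

INTERFACE

Orientations are given as a unit quaternion [w, x, y, z].
In Python, from workcell import env, cams, ticket, spotter gives the robot as it stands.
- The arm moves only by the tool jog_arm, never from a script. Its argument "increments" is a list that holds one entry, the list of rows, each a list of 7 numbers: the shift along the tool's x, y, z in units of 0.25 m (1.0 is 0.25 m), then the turn, a rotation vector about the tool's x, y, z in units of 180 degrees (1.0 is 180 degrees), then the closure in counts, from 0 (fully open) to 255 (shut). A call has 1 to 20 rows; each row shifts and turns the commanded pose from where the row before left it, along the tool's axes as they then stand; what a row does not reach is not made up. A row lasts 1/10 s, in which the tool goes at most 50 mm and 8.59 degrees, less where a joint would pass 70% of its speed; a pose out of reach is approached as far as the arm can. A call with a number of a shift or a turn outside -1 to 1 is refused whole. A call with a gripper value outside its range is refused whole. The fingers move at their own pace and stop on an object; "force" is the grip in N (left out, the last holds). Time passes only in rows, so rows that do not move let the fingers close. It gives the time, the measured TCP pose, the force, the opening and the grip force at its end, in the units of the state.
- env.get_state(): the state, without advancing time (a new reading comes with each control period).
- cams.read_camera(name): name is "side" or "top" or "wrist"; returns a dict with "pixels" (420x560x3 uint8, red, green, blue), "fx", "fy", "cx", "cy" (pixels), "xyz" and "attitude" of the camera in the world; the wrist camera has in their place "mount" (4x4, takes a point from camera to tool coordinates, whose origin is the TCP and whose axes are the flange's). Camera axes: x right, y down, z forward; pixel columns grow to the right and rows downward; lengths in m; the calibration is good to about 2 mm. A picture is of the moment at which its call begins: read the wrist's pose just before it. There is no depth.
- ticket.hand_in(): hands the job in; it is judged then, once.
Trained networks look in the newest picture that a camera, given by its name, has taken for a name from the list of things; names that differ only in an ending like _2 or _b are one class to them, and where a whole thing is asked for, a point or a joint stands for the part that bears it (a point fixed in the world has none). Each returns a list of dicts, best first, with "conf" (0 to 1); they miss things now and then, are a little off and sometimes report something else, mostly with a low value. They report only what shows in the picture. A call takes as long as a camera call. They do not tell look-alikes from the thing itself.
- spotter.find_in(target, camera): "uv" ([column, row] in pixels, amid what is visible of it).
- spotter.cut_out(target, camera): "region" (420x560 bool, what is visible of it) and "uv" ([column, row] in pixels, amid what is visible of it).
- spotter.landmark_of(target, camera): "uv" ([column, row] in pixels: a listed point, or the origin of a listed thing).
The state is a dict: "clock": time; "joint_pos": joint angles; "qvel": joint speeds; "tau": joint torques, N m; "tcp_pos": TCP position; "orientation": TCP orientation; "wrist_force": force on the tool from outside, world axes, zero at the start; "ft_torque": the same for the moment, N m; "finger_gap": finger opening in m; "grip_force": force on a finger pad.
Only numpy, scipy, OpenCV 4.12 (cv2) and the standard library are available. Lean on these libraries where they do the work, as an engineer would, in place of code of your own. Each camera call takes 0.05 s, during which the arm holds its last target. There are 200 camera calls.

## Working session

There is one attempt and no reset: what is moved stays moved. The work goes in short steps, Python scripts to look and compute and a tool call to move; the robot and the scene stay as the last step left them, time stands still between calls to the robot, and variables do not carry over. Pictures are saved under pics/ and viewed, at most 10 in all, crops included, and the job is handed in when it is done.

Besides the shell and the picture viewer there is one more tool, called in YAML: its name, and indented under it one key for each argument. jog_arm: Moves the arm, as the interface text tells. Shifts and turns lie within -1 to 1; 1 stands for 0.25 m of shift or 180 degrees of turn. Its arguments: {"type":"object","properties":{"increments":{"type":"array"},"force":{"type":"number"}},"required":["increments"]}

```bash
ls; mkdir -p pics; python3 - <<'E'
from workcell import env,cams,ticket,spotter
import cv2,numpy as np
s=env.get_state();print({k:np.round(v,3).tolist() for k,v in s.items()})
for c in("top","side"):
    r=cams.read_camera(c);cv2.imwrite(f"pics/{c}0.png",r["pixels"][...,::-1])
    print(c,r["fx"],r["fy"],r["cx"],r["cy"],r["xyz"],r["attitude"])
    for t in "open_box lid large_box small_box reading_slope petri_dish forceps pocket_lens glue_bottle specimen_jar notebook".split():
        print(t,[(np.round(d["uv"]).tolist(),round(d["conf"],2)) for d in spotter.find_in(t,c)][:4],[(np.round(d["uv"],1).tolist(),round(d["conf"],2)) for d in spotter.landmark_of(t,c)][:3])
r=cams.read_camera("wrist");print(r["mount"],r["fx"],r["cx"],r["cy"])
E
```

```text
pics
{'clock': 0.0, 'joint_pos': [1.169, 0.314, 0.045, 1.304, -0.0, 1.431], 'qvel': [0.001, 0.002, -0.0, -0.0, 0.001, 0.002], 'tau': [0.001, -48.063, 29.853, 0.02, 0.0, -0.0], 'tcp_pos': [0.149, 0.555, 0.194], 'orientation': [-0.0, 0.131, 0.991, -0.001], 'wrist_force': [0.394, 0.32, 0.394], 'ft_torque': [-0.02, 0.013, -0.007], 'grip_force': 0.0, 'finger_gap': 0.086}
top 411.61285185412805 411.61285185412805 276.49088985542556 210.64340272887856 [ 0.3821744  -0.09340008  0.98329418] [ 0.05488004 -0.70354803  0.70727207 -0.04212554]
open_box [([389.0, 358.0], 0.81), ([408.0, 199.0], 0.69), ([163.0, 181.0], 0.3)] [([404.0, 203.2], 0.72), ([385.6, 354.5], 0.63)]
lid [([308.0, 220.0], 0.86), ([257.0, 262.0], 0.59)] [([309.6, 219.6], 0.72)]
large_box [] [([162.1, 185.0], 0.83)]
small_box [([161.0, 242.0], 0.94)] [([332.3, 283.8], 0.6), ([158.1, 241.4], 0.59)]
reading_slope [([141.0, 218.0], 0.83)] [([159.8, 215.3], 0.97), ([260.1, 258.8], 0.22)]
petri_dish [([335.0, 283.0], 0.7)] [([331.6, 281.9], 0.79)]
forceps [([354.0, 113.0], 0.72)] [([348.9, 122.8], 0.74)]
pocket_lens [([257.0, 263.0]
[... 1073 characters left out ...]
.6], 0.52)]
pocket_lens [([242.0, 280.0], 0.61), ([242.0, 227.0], 0.56), ([249.0, 151.0], 0.36)] [([250.7, 166.0], 0.72), ([243.7, 230.1], 0.52), ([384.6, 252.4], 0.32)]
glue_bottle [([349.0, 168.0], 0.87)] [([350.5, 175.9], 0.85), ([272.5, 154.5], 0.48)]
specimen_jar [([395.0, 307.0], 0.61)] [([393.8, 313.2], 0.97)]
notebook [([372.0, 205.0], 0.87)] [([371.4, 205.6], 0.6)]
[[ 2.16164365e-04 -9.55789952e-01 -2.94050200e-01  7.53941805e-02]
 [ 9.99999753e-01  9.99399795e-06  7.02642433e-04 -1.73276710e-04]
 [-6.68639841e-04 -2.94050280e-01  9.55789718e-01 -1.80136383e-01]
 [ 0.00000000e+00  0.00000000e+00  0.00000000e+00  1.00000000e+00]] 304.78172406289576 282.1589112741383 209.9708566220111
```

View pics/top0.png

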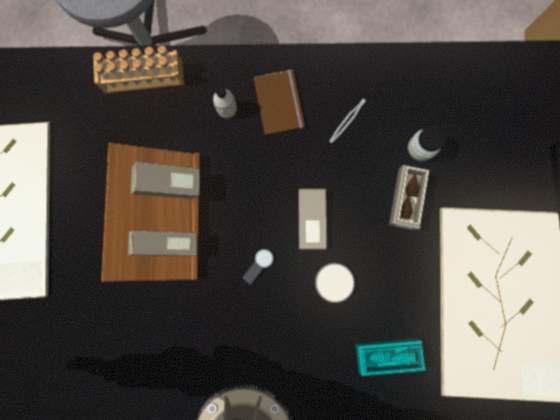

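View pics/side0.png

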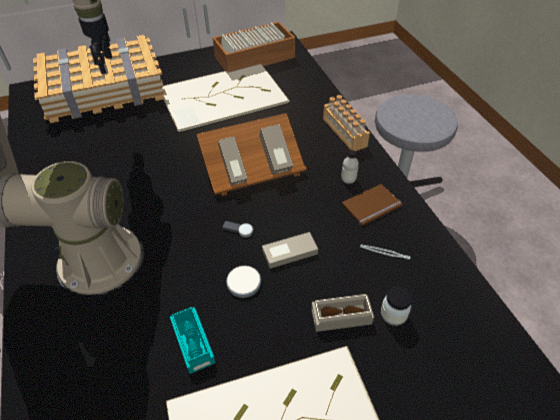

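The top view shows: the open grey box with cones at (410,197), the turquoise look-alike at (391,358), the lid at (312,219), the large box at (165,180), and the small box at (163,243). The candidates for each thing are:
- **Open box:** grey (410,197) or turquoise (391,358). I choose the grey one with cones.
- **Lid:** the flat grey piece with the label on the bench at (312,219). The boxes on the stand look similar.
- **Large box:** the wider one at (165,180).
- **Small box:** the narrower one at (163,243).

```bash
cat > h.py <<'E'
from workcell import env,cams,ticket,spotter
import cv2,numpy as np
from scipy.spatial.transform import Rotation as R
from scipy.optimize import minimize
def q(w): return R.from_quat([w[1],w[2],w[3],w[0]])
def cam(name):
    s=env.get_state(); r=cams.read_camera(name)
    if name=="wrist":
        M=np.eye(4);M[:3,:3]=q(s["orientation"]).as_matrix();M[:3,3]=s["tcp_pos"];M=M@r["mount"];Rc,t=M[:3,:3],M[:3,3]
    else: Rc,t=q(r["attitude"]).as_matrix(),np.array(r["xyz"])
    return dict(img=r["pixels"],R=Rc,t=t,f=r["fx"],c=np.array([r["cx"],r["cy"]]))
def proj(C,P):
    p=(np.asarray(P)-C["t"])@C["R"]; return p[:,:2]/p[:,2:]*C["f"]+C["c"]
def ray(C,uv,z):
    d=C["R"]@np.append((np.asarray(uv)-C["c"])/C["f"],1); return C["t"]+d*(z-C["t"][2])/d[2]
def corners(l,w,h): return np.array([[x*l/2,y*w/2,z] for x in(-1,1) for y in(-1,1) for z in(0,h)])
def pose(p,tilt): # x,y,z,yaw; tilt raises +x end
    return R.from_euler("ZY",[p[3],-tilt]),np.array(p[:3])
def hullmask(C,P,S=4):
    uv=cv2.convexHull(((proj(C,P)+.5)*S-.5).astype(np.float32))
    m=np.zeros((420*S,560*S),np.uint8);cv2.fillConvexPoly(m,np.round(uv*16).astype(np.int32),1,shift=4)
    return cv2.resize(m.astype(np.float32),(560,420),interpolation=cv2.INTER_AREA)
def fit(views,dims,p0,tilt=0,free=(0,1,3)):
    "views: list of (C,mask)"
    p0=np.array(p0,float);K=corners(*dims);sc=np.array([.005,.005,.005,.05])
    def cost(v):
        p=p0.copy();p[list(free)]+=v*sc[list(free)];r,t=pose(p,tilt);P=r.apply(K)+t
        return sum(1-np.minimum(m:=hullmask(C,P),M).sum()/np.maximum(m,M).sum() for C,M in views)
    v=np.zeros(len(free))
    for _ in range(2):
        n=len(free);v=minimize(cost,v,method="Nelder-Mead",options=dict(initial_simplex=np.vstack([v,v+np.eye(n)*1.5]),xatol=.01,fatol=1e-5)).x
    p=p0.copy();p[list(free)]+=v*sc[list(free)];return p,cost(v)
def mask(name,camera,near):
    L=[d for d in spotter.cut_out(name,camera) if np.hypot(*(np.array(d["uv"])-near))<25]
    return L[0]["region"].astype(np.float32) if L else None
E
cat > a.py <<'E'
from h import *
V={c:cam(c) for c in("top","side")}
print(ray(V["top"],(312,219),.024),ray(V["side"],(290,250),.024))
N={"open_box":((410,197),(342,314)),"lid":((312,219),(290,250)),"large_box":((165,180),(274,151)),"small_box":((163,243),(233,162))}
D={"open_box":(.14,.062,.034),"lid":(.14,.062,.024),"large_box":(.14,.062,.05),"small_box":(.14,.05,.038)}
ms={}
for c,i in(("top",0),("side",1)):
    cams.read_camera(c)
    for n in N: ms[n,c]=mask(n,c,N[n][i]) if mask(n,c,N[n][i]) is not None else mask({"large_box":"small_box","small_box":"large_box"}.get(n,n),c,N[n][i])
np.save("m.npy",ms,allow_pickle=True)
for n in N:
    tilt=np.pi/6 if "_box" in n and n!="open_box" else 0
    top=V["top"];z=.06 if tilt else 0
    g=ray(top,N[n][0],z+.03);yaw=np.pi/2 if tilt else 0.
    for sub in(["top"],["side"],["top","side"]):
        vs=[(V[c],ms[n,c]) for c in sub if ms[n,c] is not None]
        if not vs: print(n,sub,"none");continue
        p,cst=fit(vs,D[n],[g[0],g[1],z,yaw],tilt,(0,1,2,3) if tilt and len(vs)>1 else(0,1,3))
        print(n,sub,np.round(p,4),round(cst,3),[m.sum() for _,m in vs])
E
python3 a.py
```

```text
[ 0.4944672  -0.15944458  0.024     ] [ 0.49149234 -0.17016008  0.024     ]
open_box ['top'] [ 0.5457 -0.3892  0.     -0.2149] 0.102 [np.float32(1675.0)]
open_box ['side'] [ 0.5425 -0.389   0.     -0.2004] 0.044 [np.float32(1702.0)]
open_box ['top', 'side'] [ 0.5435 -0.3892  0.     -0.2042] 0.155 [np.float32(1675.0), np.float32(1702.0)]
lid ['top'] [ 0.497  -0.1598  0.     -0.013 ] 0.015 [np.float32(1618.0)]
lid ['side'] [ 0.493  -0.1605  0.      0.009 ] 0.062 [np.float32(1169.0)]
lid ['top', 'side'] [ 0.4967 -0.1599  0.     -0.0093] 0.108 [np.float32(1618.0), np.float32(1169.0)]
large_box ['top'] none
large_box ['side'] [0.5725 0.1831 0.06   1.5612] 0.067 [np.float32(1052.0)]
large_box ['top', 'side'] [0.5725 0.1831 0.06   1.5612] 0.067 [np.float32(1052.0)]
small_box ['top'] [0.4368 0.1848 0.06   1.5723] 0.048 [np.float32(1556.0)]
small_box ['side'] [0.4328 0.183  0.06   1.558 ] 0.051 [np.float32(863.0)]
small_box ['top', 'side'] [0.4359 0.1875 0.0533 1.5701] 0.146 [np.float32(1556.0), np.float32(863.0)]
```

```bash
cat >> h.py <<'E'
def down(psi,tilt=0):
    "tool pointing down, tool x at heading psi; then tilt about tool y (rad)"
    x=np.array([np.cos(psi),np.sin(psi),0]);z=np.array([0,0,-1.]);return R.from_matrix(np.c_[x,np.cross(z,x),z])*R.from_rotvec([0,tilt,0])
def plan(wps,start=None,vmax=.035,wmax=7.0,verbose=1):
    "wps: (pos, Rot, closure[, vmax[, rows]])"
    s=env.get_state(); p,r=start or (np.array(s["tcp_pos"]),q(s["orientation"])); rows=[]
    for w in wps:
        P,Q,g=np.array(w[0],float),w[1],w[2];v=w[3] if len(w)>3 else vmax
        n=max(1,int(np.ceil(np.linalg.norm(P-p)/v-1e-6)),int(np.ceil(np.degrees((r.inv()*Q).magnitude())/wmax-1e-6)))
        for k in range(n,0,-1):
            d=r.inv().apply((P-p)/k)/.25; o=(r.inv()*Q).as_rotvec()/k/np.pi
            d,o=np.round(d,3),np.round(o,4); rows.append([*d.tolist(),*o.tolist(),g])
            p=p+r.apply(d*.25); r=r*R.from_rotvec(o*np.pi)
    rows=[[0 if x==0 else x for x in a] for a in rows]
    print(len(rows));print("[["+",".join("["+",".join(f"{x:g}" for x in a)+"]" for a in rows)+"]]"); return p,r
def st():
    s=env.get_state();print({k:np.round(s[k],4).tolist() for k in("clock","joint_pos","tcp_pos","orientation","wrist_force","finger_gap","grip_force")});return s
E
python3 -c "
from h import *
st();plan([((.33,.2,.25),down(np.pi),0),((.497,-.16,.20),down(np.pi),0)],vmax=.042)"
```

```text
{'clock': 3.35, 'joint_pos': [1.1694, 0.3132, 0.0461, 1.3036, -0.0, 1.4312], 'tcp_pos': [0.1489, 0.5554, 0.1949], 'orientation': [0.0, 0.1305, 0.9914, 0.0], 'wrist_force': [0.6404, -0.2201, -1.2446], 'finger_gap': 0.0857, 'grip_force': 0.0}
20
[[[-0.107,-0.119,-0.022,0,0,-0.0083,0],[-0.104,-0.121,-0.022,0,0,-0.0083,0],[-0.1,-0.124,-0.022,0,0,-0.0083,0],[-0.097,-0.127,-0.022,0,0,-0.0083,0],[-0.094,-0.129,-0.022,0,0,-0.0084,0],[-0.09,-0.131,-0.022,0,0,-0.0083,0],[-0.087,-0.134,-0.022,0,0,-0.0084,0],[-0.084,-0.136,-0.022,0,0,-0.0083,0],[-0.08,-0.138,-0.022,0,0,-0.0084,0],[-0.076,-0.14,-0.022,0,0,-0.0083,0],[-0.067,-0.144,0.02,0,0,0,0],[-0.067,-0.144,0.02,0,0,0,0],[-0.067,-0.144,0.02,0,0,0,0],[-0.067,-0.144,0.02,0,0,0,0],[-0.067,-0.144,0.02,0,0,0,0],[-0.067,-0.144,0.02,0,0,0,0],[-0.066,-0.144,0.02,0,0,0,0],[-0.067,-0.144,0.02,0,0,0,0],[-0.066,-0.144,0.02,0,0,0,0],[-0.067,-0.144,0.02,0,0,0,0]]]
```

jog_arm:
  increments:
    - [[-0.107,-0.119,-0.022,0,0,-0.0083,0],[-0.104,-0.121,-0.022,0,0,-0.0083,0],[-0.1,-0.124,-0.022,0,0,-0.0083,0],[-0.097,-0.127,-0.022,0,0,-0.0083,0],[-0.094,-0.129,-0.022,0,0,-0.0084,0],[-0.09,-0.131,-0.022,0,0,-0.0083,0],[-0.087,-0.134,-0.022,0,0,-0.0084,0],[-0.084,-0.136,-0.022,0,0,-0.0083,0],[-0.08,-0.138,-0.022,0,0,-0.0084,0],[-0.076,-0.14,-0.022,0,0,-0.0083,0],[-0.067,-0.144,0.02,0,0,0,0],[-0.067,-0.144,0.02,0,0,0,0],[-0.067,-0.144,0.02,0,0,0,0],[-0.067,-0.144,0.02,0,0,0,0],[-0.067,-0.144,0.02,0,0,0,0],[-0.067,-0.144,0.02,0,0,0,0],[-0.066,-0.144,0.02,0,0,0,0],[-0.067,-0.144,0.02,0,0,0,0],[-0.066,-0.144,0.02,0,0,0,0],[-0.067,-0.144,0.02,0,0,0,0]]

```text
clock: 5.35
tcp_pos: [0.4975, -0.1616, 0.1998]
orientation: [0.0, 0.0, 1.0, 0.0]
wrist_force: [1.0, 0.3, 0.4]
finger_gap: 0.0856
grip_force: 0.0
```

```bash
cat > b.py <<'E'
import sys
from h import *
import pickle
n,out=sys.argv[1],sys.argv[2]
C=cam("wrist");C["m"]={n:spotter.cut_out(n,"wrist")};st()
pickle.dump(C,open(out+".pkl","wb"));cv2.imwrite(f"pics/{out}.png",C["img"][...,::-1])
print([(np.round(d["uv"]).tolist(),round(d["conf"],2),int(d["region"].sum())) for d in C["m"][n]])
E
python3 b.py lid w1; python3 - <<'E'
from h import *
import pickle
C=pickle.load(open("w1.pkl","rb"));M=C["m"]["lid"][0]["region"].astype(np.float32)
p,c=fit([(C,M)],(.14,.062,.024),[.497,-.16,0,-.01]);print(p,c)
r,t=pose(p,0);P=proj(C,r.apply(corners(.14,.062,.024))+t)
I=C["img"][...,::-1].copy();cn=cv2.findContours((M>0).astype(np.uint8),0,1)[0];cv2.drawContours(I,cn,-1,(0,255,0),1)
h=cv2.convexHull(P.astype(np.float32));cv2.polylines(I,[np.round(h*8).astype(int)],True,(0,0,255),1,shift=3);cv2.imwrite("pics/w1o.png",I)
E
```

```text
{'clock': 5.45, 'joint_pos': [-0.4705, 0.2144, -0.0767, 1.2793, -0.0007, -0.466], 'tcp_pos': [0.4985, -0.1641, 0.1985], 'orientation': [0.0, 0.0022, 1.0, -0.0004], 'wrist_force': [0.2757, 0.3489, 0.5547], 'finger_gap': 0.0852, 'grip_force': 0.0}
[]Traceback (most recent call last):
  File "<stdin>", line 3, in <module>
IndexError: list index out of range
```

View pics/w1.png

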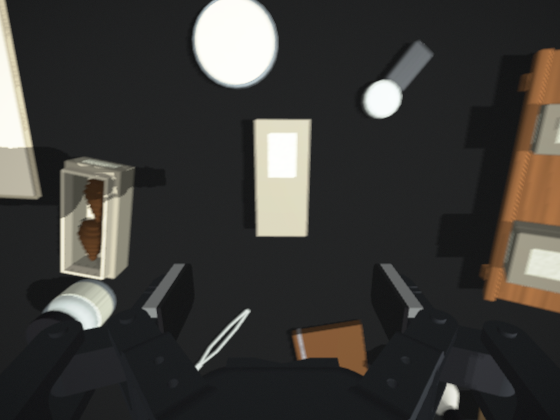

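The wrist view shows the lid with its label at (282,178). The grey open box with cones is at (97,218), the jar sits just below it at (80,305), and the turquoise box is out of view. The choices hold. I'll fit the outlines from a brightness threshold.

```bash
cat >> h.py <<'E'
def seg(C,uv,lo=45,r=6):
    g=C["img"].max(2);m=(g>lo).astype(np.uint8);m=cv2.morphologyEx(m,cv2.MORPH_OPEN,np.ones((3,3)))
    n,L=cv2.connectedComponents(m);w=L[int(uv[1])-r:int(uv[1])+r,int(uv[0])-r:int(uv[0])+r];w=w[w>0]
    k=np.bincount(w).argmax();M=(L==k).astype(np.uint8)
    h=cv2.findContours(M,0,1)[0];o=np.zeros_like(M);cv2.drawContours(o,h,-1,1,-1);return o.astype(np.float32)
OPEN=np.vstack([corners(.14,.062,.034),corners(.128,.05,.05)])
_c=corners
def corners(*d): return OPEN if d==("open",) else _c(*d)
def overlay(C,items,path,crop=None):
    I=C["img"][...,::-1].copy()
    for M,P in items:
        if M is not None: cv2.drawContours(I,cv2.findContours((M>0).astype(np.uint8),0,1)[0],-1,(0,255,0),1)
        cv2.polylines(I,[np.round(cv2.convexHull(proj(C,P).astype(np.float32))*8).astype(int)],True,(0,0,255),1,shift=3)
    if crop: x,y,w,h,s=crop;I=cv2.resize(I[y:y+h,x:x+w],None,fx=s,fy=s,interpolation=2)
    cv2.imwrite(path,I)
E
python3 - <<'E'
from h import *
import pickle
V={c:cam(c) for c in("wrist","top","side")};pickle.dump(V,open("v1.pkl","wb"));st()
X={"lid":dict(wrist=(282,200),top=(312,205),side=(305,246)),"open":dict(wrist=(125,210),top=(422,200),side=(342,325))}
it=[]
for n,p0,d in(("lid",[.497,-.16,0,-.01],(.14,.062,.024)),("open",[.545,-.389,0,-.205],("open",))):
    Ms={c:seg(V[c],X[n][c]) for c in V}
    for lo in(35,60):
      for sub in(["wrist"],["top"],["side"],["wrist","top","side"]):
        p,c=fit([(V[k],seg(V[k],X[n][k],lo)) for k in sub],d,p0);print(n,lo,sub,np.round(p,4),round(c,3),int(Ms[sub[0]].sum()))
    r,t=pose(p,0);it.append((Ms["wrist"],r.apply(corners(*d))+t))
overlay(V["wrist"],it,"pics/ov1.png",(40,90,300,210,2.6))
E
```

```text
{'clock': 5.6, 'joint_pos': [-0.4654, 0.2091, -0.0805, 1.2824, 0.0003, -0.4648], 'tcp_pos': [0.4965, -0.1597, 0.1997], 'orientation': [-0.0005, 0.0003, 1.0, 0.0004], 'wrist_force': [-0.0336, -0.0889, -0.0524], 'finger_gap': 0.0858, 'grip_force': 0.0}
lid 35 ['wrist'] [ 0.4937 -0.16    0.     -0.0036] 0.045 6496
lid 35 ['top'] [ 0.5762 -0.476   0.      1.0483] 0.989 142201
lid 35 ['side'] [ 0.5604 -0.3821  0.     -0.0191] 0.991 1365
lid 35 ['wrist', 'top', 'side'] [ 0.4937 -0.16    0.     -0.0034] 2.028 6496
lid 60 ['wrist'] [ 0.494  -0.16    0.     -0.0041] 0.036 6496
lid 60 ['top'] [ 0.482  -0.26    0.      0.7394] 0.983 142201
lid 60 ['side'] [ 0.4948 -0.1588  0.     -0.0101] 0.057 1365
lid 60 ['wrist', 'top', 'side'] [ 0.4951 -0.1597  0.     -0.0061] 1.081 6496
open 35 ['wrist'] [ 0.5433 -0.3894  0.     -0.2115] 0.235 10455
open 35 ['top'] [ 0.3206 -0.6723  0.     -0.1013] 0.985 142201
open 35 ['side'] [ 0.5425 -0.3896  0.     -0.2123] 0.99 1930
open 35 ['wrist', 'top', 'side'] [ 0.5432 -0.3894  0.     -0.2117] 2.213 10455
open 60 ['wrist'] [ 0.5437 -0.3896  0.     -0.2101] 0.226 10455
open 60 ['top'] [ 0.5462 -0.3877  0.     -0.1649] 0.982 142201
open 60 ['side'] [ 0.5441 -0.3891  0.     -0.2125] 0.04 1930
open 60 ['wrist', 'top', 'side'] [ 0.5439 -0.3896  0.     -0.2104] 1.249 10455
```

View pics/ov1.png

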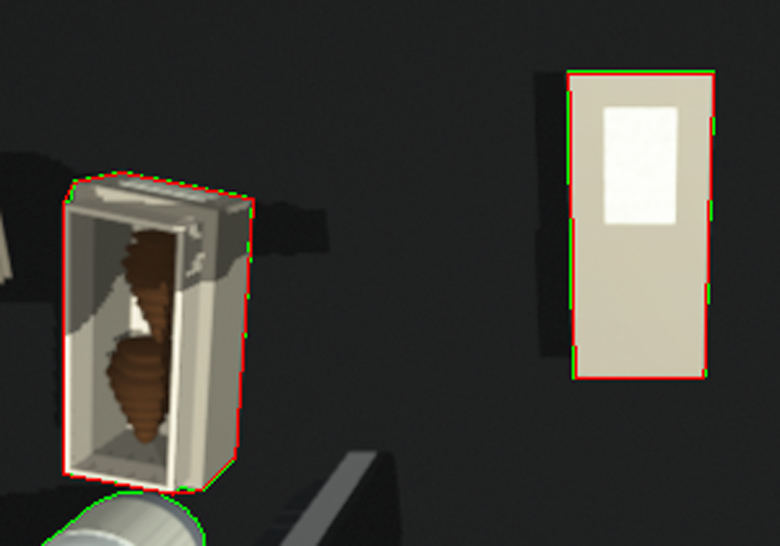

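The overlay confirms both fits. The open box's outline follows its shell and neck, with two cones inside, at (97,218) in the full image. The lid's outline is tight too. Next I'll grasp the lid.

```bash
python3 -c "
from h import *
st();Q=down(np.pi-.004);plan([((.4942,-.160,.05),Q,27,.04),((.4942,-.160,.003),Q,27,.012),((.4942,-.160,.002),Q,27),((.4942,-.160,.002),Q,27)])"
```

```text
{'clock': 5.6, 'joint_pos': [-0.4654, 0.2091, -0.0805, 1.2824, 0.0003, -0.4648], 'tcp_pos': [0.4965, -0.1597, 0.1997], 'orientation': [-0.0005, 0.0003, 1.0, 0.0004], 'wrist_force': [-0.0336, -0.0889, -0.0524], 'finger_gap': 0.0858, 'grip_force': 0.0}
10
[[[0.002,0,0.15,0.0001,-0.0001,0.0003,27],[0.002,-0.001,0.15,0.0001,-0.0001,0.0003,27],[0.002,0,0.149,0,0,0.0002,27],[0.003,-0.001,0.15,0.0001,-0.0001,0.0003,27],[0,0,0.047,0,0,0,27],[0,0,0.047,0,0,0,27],[0,0,0.047,0,0,0,27],[0,0.001,0.047,0,0,0,27],[0,0,0.004,0,0,0,27],[0,0,0,0,0,0,27]]]
```

jog_arm:
  increments:
    - [[0.002,0,0.15,0,0,0.0003,27],[0.002,0,0.15,0,0,0.0003,27],[0.002,0,0.15,0,0,0.0003,27],[0.003,0,0.15,0,0,0.0003,27],[0,0,0.047,0,0,0,27],[0,0,0.047,0,0,0,27],[0,0,0.047,0,0,0,27],[0,0,0.047,0,0,0,27],[0,0,0.004,0,0,0,27],[0,0,0,0,0,0,27],[0,0,0,0,0,0,27],[0,0,0,0,0,0,80],[0,0,0,0,0,0,100],[0,0,0,0,0,0,120],[0,0,0,0,0,0,120],[0,0,0,0,0,0,120]]
  force: 25

```text
clock: 7.2
tcp_pos: [0.4948, -0.16, 0.0019]
orientation: [0.0, 0.002, 1.0, 0.0]
wrist_force: [-0.3, 1.0, -0.7]
finger_gap: 0.0451
grip_force: 0.0
```

```bash
python3 -c "
from h import *
st();C=cam('wrist');cv2.imwrite('pics/g1.png',C['img'][...,::-1])
C=cam('side');cv2.imwrite('pics/g1s.png',C['img'][...,::-1])
a=cv2.imread('pics/g1.png');b=cv2.imread('pics/g1s.png')[190:310,200:400]
b=cv2.resize(b,(560,336));cv2.imwrite('pics/g1c.png',cv2.resize(np.vstack([a[120:380],b]),None,fx=.95,fy=.95))"
```

```text
{'clock': 7.2, 'joint_pos': [-0.4672, 0.3507, -0.4072, 0.8128, 0.0001, -0.4633], 'tcp_pos': [0.4948, -0.16, 0.0019], 'orientation': [0.0001, 0.002, 1.0, 0.0], 'wrist_force': [-0.3354, 1.0391, -0.6592], 'finger_gap': 0.0451, 'grip_force': 0.0}
```

View pics/g1c.png

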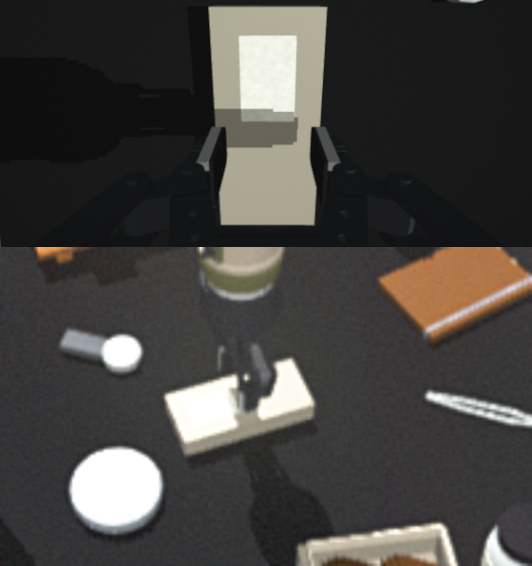

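The fingers closed above the lid and touched nothing. In the wrist image the tips show at about (230,254), farther back than the stated TCP would put them. I'll check the tip height in both views.

```bash
python3 - <<'E'
from h import *
s=env.get_state();T=q(s["orientation"]);t=np.array(s["tcp_pos"])
out=[]
for n,f,cr in(("wrist","g1",(170,190,224,130)),("side","g1s",(255,200,70,65))):
    C=cam(n) # geometry
    I=cv2.imread(f"pics/{f}.png");x,y,w,h=cr;S=560/w;Z=cv2.resize(I[y:y+h,x:x+w],None,fx=S,fy=S,interpolation=cv2.INTER_CUBIC)
    for hh in(0,.01,.02,.03,.04,.05):
        for sg in(-1,1):
            for xx in(.011,-.011):
                P=proj(C,[T.apply([xx,sg*.0225,-hh])+t])[0];u=((P+.5-[x,y])*S).astype(int)
                cv2.circle(Z,tuple(u),3,(0,255-hh*5000,hh*5000),-1)
                if xx>0 and sg>0: cv2.putText(Z,f"{hh*1000:.0f}",tuple(u+[5,4]),0,.4,(255,255,0),1)
    out.append(Z)
o=np.vstack([cv2.resize(out[0],(480,279)),cv2.resize(out[1][:340],(480,291))]);cv2.imwrite("pics/tip.png",o)
E
```

```text
(no output)
```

View pics/tip.png

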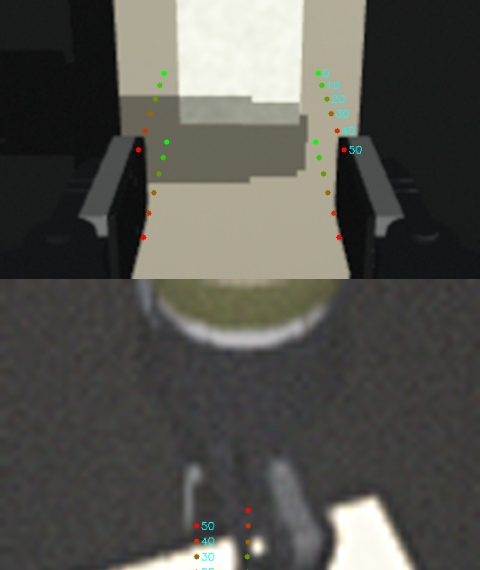

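Both views put the finger tips about 40 mm behind the stated TCP, and the contact-free closing over the lid agrees with that. I'll reopen and feel my way down while watching the force.

jog_arm:
  increments:
    - [[0,0,0,0,0,0,24],[0,0,0,0,0,0,24],[0,0,0,0,0,0,24],[0,0,0,0,0,0,24],[0,0,0.02,0,0,0,24],[0,0,0.02,0,0,0,24],[0,0,0.02,0,0,0,24],[0,0,0.02,0,0,0,24]]

```text
clock: 8.2
tcp_pos: [0.4945, -0.1598, -0.0188]
orientation: [-0.0, 0.002, 1.0, 0.0]
wrist_force: [-0.3, 0.1, 0.7]
finger_gap: 0.0773
grip_force: 0.0
```

```bash
python3 - <<'E'
from h import *
s=st();T=q(s["orientation"]);t=np.array(s["tcp_pos"]);C=cam("wrist");I=C["img"][...,::-1].copy()
x,y,w,h=130,180,304,170;S=2.5;Z=cv2.resize(I[y:y+h,x:x+w],None,fx=S,fy=S,interpolation=cv2.INTER_CUBIC)
for hh in(.0,.02,.03,.04,.05,.06):
    for sg in(-1,1):
        P=proj(C,[T.apply([.011,sg*s["finger_gap"]/2,-hh])+t])[0];u=((P+.5-[x,y])*S).astype(int)
        cv2.circle(Z,tuple(u),3,(0,255-hh*4000,hh*4000),-1);cv2.putText(Z,f"{hh*1000:.0f}",tuple(u+[5,4]),0,.4,(255,255,0),1)
cv2.imwrite("pics/tip2.png",Z)
E
```

```text
{'clock': 8.2, 'joint_pos': [-0.4672, 0.3758, -0.431, 0.7645, 0.0001, -0.4633], 'tcp_pos': [0.4945, -0.1598, -0.0188], 'orientation': [-0.0002, 0.002, 1.0, 0.0002], 'wrist_force': [-0.2948, 0.1218, 0.6844], 'finger_gap': 0.0773, 'grip_force': 0.0}
```

View pics/tip2.png

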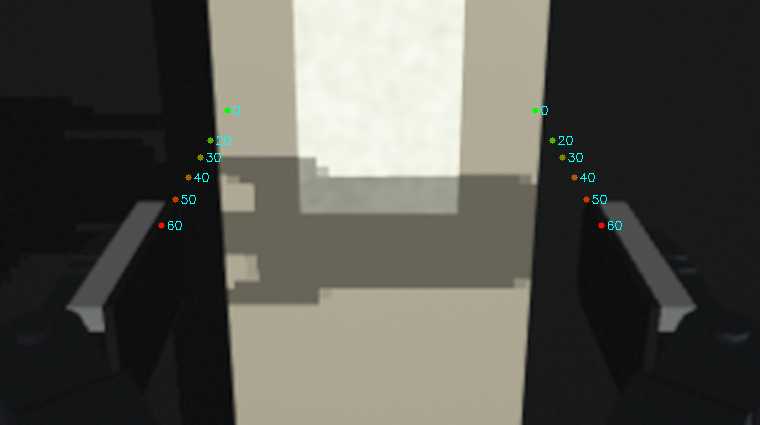

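The tips are about 50 mm behind the TCP at this opening (image corners at (160,203) and (605,203) in the crop), so they are at about z = 0.031. I'll go down another 21 mm.

jog_arm:
  increments:
    - [[0,0,0.02,0,0,0,24],[0,0,0.02,0,0,0,24],[0,0,0.02,0,0,0,24],[0,0,0.02,0,0,0,24],[0,0,0,0,0,0,24]]

```text
clock: 8.75
tcp_pos: [0.4941, -0.1596, -0.039]
orientation: [-0.001, 0.002, 1.0, 0.0]
wrist_force: [0.0, 0.2, -0.6]
finger_gap: 0.0772
grip_force: 0.0
```

jog_arm:
  increments:
    - [[0,0,0,0,0,0,60],[0,0,0,0,0,0,90],[0,0,0,0,0,0,100],[0,0,0,0,0,0,100],[0,0,0,0,0,0,100],[0,0,0,0,0,0,100]]
  force: 25

```text
clock: 9.35
tcp_pos: [0.4949, -0.16, -0.038]
orientation: [0.0, 0.002, 1.0, -0.0]
wrist_force: [-0.1, -0.4, 2.0]
finger_gap: 0.0616
grip_force: 28.2
```

```bash
python3 -c "
from h import *
st();Q0=down(np.pi-.004);Q=down(np.pi-.2115);plan([((.4945,-.16,.01),Q0,100,.02),((.4945,-.16,.06),Q0,100,.03),((.5443,-.3893,.06),Q,100,.03),((.5443,-.3893,.025),Q,100,.02),((.5443,-.3893,.025),Q,100)])"
```

```text
{'clock': 9.35, 'joint_pos': [-0.4672, 0.4007, -0.4511, 0.7187, 0.0001, -0.4633], 'tcp_pos': [0.4949, -0.16, -0.038], 'orientation': [0.0002, 0.0019, 1.0, -0.0], 'wrist_force': [-0.0749, -0.357, 1.9619], 'finger_gap': 0.0616, 'grip_force': 28.177}
16
[[[0.001,0,-0.064,0,0,0,100],[0,0,-0.064,0,0.0001,0,100],[0.001,0,-0.064,0,0,0,100],[0,0,-0.1,0,0,0,100],[0,0,-0.1,0,0,0,100],[-0.025,-0.115,0,0,0,0.0083,100],[-0.028,-0.114,0,0,0,0.0083,100],[-0.031,-0.113,0,0,0,0.0082,100],[-0.034,-0.112,0,0,0,0.0083,100],[-0.037,-0.111,0,0,0,0.0082,100],[-0.04,-0.11,0,0,0,0.0083,100],[-0.044,-0.109,0,0,0,0.0082,100],[-0.046,-0.108,0,0,0,0.0083,100],[0,0,0.07,0,0,0,100],[0,0,0.07,0,0,0,100],[0,0,0,0,0,0,100]]]
```

jog_arm:
  increments:
    - [[0,0,-0.064,0,0,0,100],[0,0,-0.064,0,0,0,100],[0.001,0,-0.064,0,0,0,100],[0,0,-0.1,0,0,0,100],[0,0,-0.1,0,0,0,100],[-0.025,-0.115,0,0,0,0.0083,100],[-0.028,-0.114,0,0,0,0.0083,100],[-0.031,-0.113,0,0,0,0.0082,100],[-0.034,-0.112,0,0,0,0.0083,100],[-0.037,-0.111,0,0,0,0.0082,100],[-0.04,-0.11,0,0,0,0.0083,100],[-0.044,-0.109,0,0,0,0.0082,100],[-0.046,-0.108,0,0,0,0.0083,100],[0,0,0.07,0,0,0,100],[0,0,0.07,0,0,0,100],[0,0,0,0,0,0,100],[0,0,0,0,0,0,100],[0,0,0,0,0,0,100]]

```text
clock: 11.15
tcp_pos: [0.5449, -0.3893, 0.0258]
orientation: [0.001, 0.105, 0.994, -0.0]
wrist_force: [-0.9, -0.1, -0.6]
finger_gap: 0.0612
grip_force: 27.9
```

```bash
python3 - <<'E'
from h import *
import pickle
s=st();V={c:cam(c) for c in("wrist","side")};pickle.dump(V,open("v2.pkl","wb"));st()
C=V["side"];it=[]
t=np.array(s["tcp_pos"]);psi=R.from_matrix
x=q(s["orientation"]).as_matrix()[:,0];yaw=np.arctan2(x[1],x[0])-np.pi
r,o=pose([t[0],t[1],t[2]+.0385,yaw],0);it.append((None,r.apply(corners(.14,.062,.024))+o));print(np.degrees(yaw),yaw)
r,o=pose([.5437,-.3894,0,-.2115],0);it.append((None,r.apply(OPEN)+o))
overlay(C,it,"pics/a.png",(290,250,120,100,3.5));overlay(V["wrist"],it,"pics/b.png",(170,60,240,200,1.75));
a=cv2.imread("pics/a.png");b=cv2.imread("pics/b.png");cv2.imwrite("pics/hov.png",np.hstack([cv2.resize(a,(400,333)),cv2.resize(b,(400,333))]))
E
```

```text
{'clock': 11.15, 'joint_pos': [-0.7401, 0.5816, 0.0398, 1.0278, 0.0001, -0.5289], 'tcp_pos': [0.5449, -0.3893, 0.0258], 'orientation': [0.0005, 0.1054, 0.9944, -0.0003], 'wrist_force': [-0.8633, -0.0948, -0.5628], 'finger_gap': 0.0612, 'grip_force': 27.9347}
{'clock': 11.25, 'joint_pos': [-0.7401, 0.5811, 0.0399, 1.0276, 0.0001, -0.5289], 'tcp_pos': [0.5452, -0.3895, 0.0262], 'orientation': [0.0008, 0.1054, 0.9944, -0.0005], 'wrist_force': [-0.2861, -0.6959, -0.764], 'finger_gap': 0.0614, 'grip_force': 27.9371}
-12.10167603921242 -0.21121409189396312
```

View pics/hov.png

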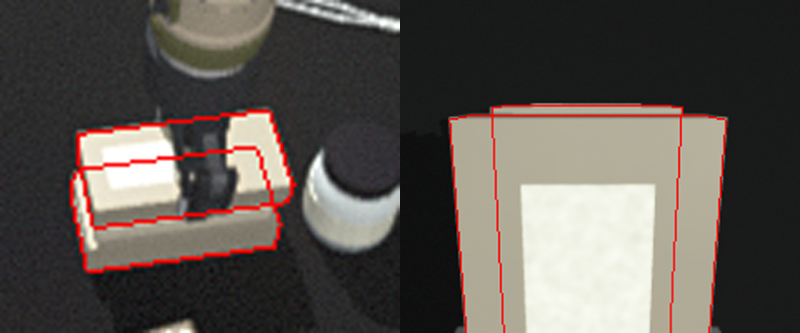

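The red outlines (lid in hand, box below) match the image edges, with the lid at about (185,165) and the jar clear at (350,195) in the crop. Lowering now.

jog_arm:
  increments:
    - [[0.003,0,0.014,0,0,0,100],[0,0,0.014,0,0,0,100],[0,0,0.014,0,0,0,100],[0,0,0.014,0,0,0,100],[0,0,0.014,0,0,0,100],[0,0,0.014,0,0,0,100],[0,0,0.014,0,0,0,100],[0,0,0.01,0,0,0,100],[0,0,0,0,0,0,100]]

```text
clock: 12.15
tcp_pos: [0.5434, -0.3887, -0.0027]
orientation: [-0.0, 0.106, 0.994, 0.0]
wrist_force: [-0.4, 0.3, -0.9]
finger_gap: 0.0612
grip_force: 27.9
```

jog_arm:
  increments:
    - [[0,0,0.003,0,0,0,100],[0,0,0.002,0,0,0,100],[0,0,0.002,0,0,0,100],[0,0,0,0,0,0,100]]

```text
clock: 12.55
tcp_pos: [0.5437, -0.389, -0.0038]
orientation: [0.0, 0.106, 0.994, 0.0]
wrist_force: [0.1, -1.0, -0.6]
finger_gap: 0.0614
grip_force: 27.9
```

jog_arm:
  increments:
    - [[0,0,0.002,0,0,0,100],[0,0,0.002,0,0,0,100],[0,0,0,0,0,0,100]]

```text
clock: 12.85
tcp_pos: [0.5438, -0.389, -0.0039]
orientation: [0.0, 0.106, 0.994, -0.0]
wrist_force: [-1.3, 1.6, 4.7]
finger_gap: 0.0617
grip_force: 28.6
```

jog_arm:
  increments:
    - [[0,0,0,0,0,0,60],[0,0,0,0,0,0,40],[0,0,0,0,0,0,24],[0,0,0,0,0,0,24],[0,0,-0.04,0,0,0,20],[0,0,-0.08,0,0,0,10],[0,0,-0.14,0,0,0,0],[0,0,-0.14,0,0,0,0],[0,0,-0.14,0,0,0,0],[0,0,-0.14,0,0,0,0],[0,0,-0.14,0,0,0,0],[0,0,0,0,0,0,0],[0,0,0,0,0,0,0]]

```text
clock: 14.15
tcp_pos: [0.5443, -0.3895, 0.2019]
orientation: [0.001, 0.106, 0.994, -0.001]
wrist_force: [0.2, -0.5, -0.3]
finger_gap: 0.0857
grip_force: 0.0
```

```bash
python3 - <<'E'
from h import *
import pickle
V={c:cam(c) for c in("wrist","side")};pickle.dump(V,open("v3.pkl","wb"));s=st()
uv={c:proj(V[c],[[.5437,-.3894,.058]])[0] for c in V};print(uv)
it={}
for c in V:
    M=seg(V[c],uv[c],60)
    p,co=fit([(V[c],M)],(.14,.062,.058),[.5437,-.3894,0,-.2115]);print(c,np.round(p,4),co)
    r,o=pose(p,0);it[c]=[(M,r.apply(corners(.14,.062,.058))+o)]
overlay(V["side"],it["side"],"pics/a.png",(290,250,120,100,3.5));overlay(V["wrist"],it["wrist"],"pics/b.png",(170,80,240,200,1.75))
a=cv2.imread("pics/a.png");b=cv2.imread("pics/b.png");cv2.imwrite("pics/lid.png",np.hstack([cv2.resize(a,(400,333)),cv2.resize(b,(400,333))]))
E
```

```text
{'clock': 14.25, 'joint_pos': [-0.7411, 0.5048, 0.3437, 1.4114, 0.0001, -0.5295], 'tcp_pos': [0.5432, -0.3886, 0.1991], 'orientation': [-0.0007, 0.1056, 0.9944, 0.0006], 'wrist_force': [0.1354, -1.1996, 0.3447], 'finger_gap': 0.0854, 'grip_force': 0.0}
{'wrist': array([282.29513579, 187.70653191]), 'side': array([343.19274715, 304.17677254])}
wrist [ 0.5434 -0.3889  0.     -0.2101] 0.02778399
side [ 0.5441 -0.3882  0.     -0.2073] 0.036215305
```

View pics/lid.png

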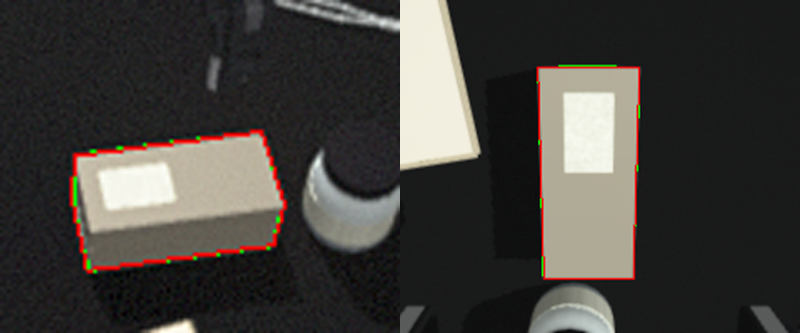

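The lid sits flush: the lidded-box outline fits both views, with the side crop centred at (180,200) and the wrist crop at (590,175). Next, a wrist view of the stand.

```bash
python3 -c "
from h import *
Q=down(np.pi/2,np.pi/6);plan([((.505,.115,.18),Q,0,.04)],wmax=6.5)"
```

```text
13
[[[0.044,0.149,0.006,-0.0087,0.0107,0.0325,0],[0.059,0.144,0.012,-0.0087,0.0107,0.0325,0],[0.072,0.136,0.018,-0.0087,0.0107,0.0325,0],[0.085,0.128,0.024,-0.0087,0.0107,0.0325,0],[0.097,0.118,0.031,-0.0087,0.0107,0.0325,0],[0.107,0.106,0.037,-0.0087,0.0107,0.0324,0],[0.116,0.094,0.043,-0.0087,0.0107,0.0325,0],[0.123,0.08,0.05,-0.0087,0.0107,0.0324,0],[0.129,0.066,0.056,-0.0087,0.0108,0.0325,0],[0.133,0.051,0.062,-0.0087,0.0107,0.0324,0],[0.136,0.035,0.068,-0.0087,0.0107,0.0325,0],[0.136,0.02,0.074,-0.0086,0.0108,0.0324,0],[0.134,0.004,0.078,-0.0087,0.0107,0.0325,0]]]
```

jog_arm:
  increments:
    - [[0.044,0.149,0.006,-0.0087,0.0107,0.0325,0],[0.059,0.144,0.012,-0.0087,0.0107,0.0325,0],[0.072,0.136,0.018,-0.0087,0.0107,0.0325,0],[0.085,0.128,0.024,-0.0087,0.0107,0.0325,0],[0.097,0.118,0.031,-0.0087,0.0107,0.0325,0],[0.107,0.106,0.037,-0.0087,0.0107,0.0324,0],[0.116,0.094,0.043,-0.0087,0.0107,0.0325,0],[0.123,0.08,0.05,-0.0087,0.0107,0.0324,0],[0.129,0.066,0.056,-0.0087,0.0108,0.0325,0],[0.133,0.051,0.062,-0.0087,0.0107,0.0324,0],[0.136,0.035,0.068,-0.0087,0.0107,0.0325,0],[0.136,0.02,0.074,-0.0086,0.0108,0.0324,0],[0.134,0.004,0.078,-0.0087,0.0107,0.0325,0],[0,0,0,0,0,0,0],[0,0,0,0,0,0,0],[0,0,0,0,0,0,0]]

```text
clock: 15.85
tcp_pos: [0.5055, 0.1139, 0.1798]
orientation: [-0.182, 0.683, 0.683, 0.183]
wrist_force: [0.1, -0.6, -0.5]
finger_gap: 0.0853
grip_force: 0.0
```

```bash
python3 - <<'E'
from h import *
import pickle
V={"wrist":cam("wrist")};s=st();V["lb"]=spotter.cut_out("large_box","wrist");V["sb"]=spotter.cut_out("small_box","wrist")
pickle.dump(V,open("v4.pkl","wb"));C=V["wrist"]
for n,d,x in(("lb",(.14,.062,.05),.5725),("sb",(.14,.05,.038),.434)):
    r,o=pose([x,.184,.057,np.pi/2],np.pi/6);e=proj(C,r.apply([[0,0,d[2]]])+o)[0];print(n,e)
    for k in("lb","sb"):
        for m in V[k]:
            if np.hypot(*(m["uv"]-e))<40: M=m["region"].astype(np.float32);print(k,m["uv"],m["conf"],M.sum(),[np.round(v,4) for v in fit([(C,M)],d,[x,.184,.057,np.pi/2],np.pi/6)])
cv2.imwrite("pics/st.png",C["img"][...,::-1])
E
```

```text
{'clock': 15.9, 'joint_pos': [-0.2647, 0.251, -0.1906, 1.2774, 0.5024, 1.268], 'tcp_pos': [0.5058, 0.1137, 0.18], 'orientation': [-0.1821, 0.6832, 0.6831, 0.1829], 'wrist_force': [-0.5108, -0.5214, 0.1279], 'finger_gap': 0.0855, 'grip_force': 0.0}
lb [354.97051754 202.58130208]
lb [355.0, 191.5] 0.83 10943.0 [array([0.5745, 0.1863, 0.057 , 1.5785]), np.float32(0.0232)]
sb [208.1605315  199.07295245]
sb [211.8, 188.6] 0.96 8027.0 [array([0.4342, 0.1862, 0.057 , 1.5745]), np.float32(0.0233)]
```

View pics/st.png

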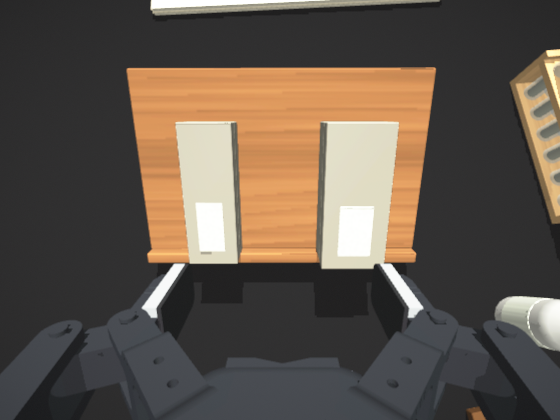

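The stand view shows the small box at (210,190), the large box at (357,195) and the ledge at row 255. The fitted spacing of 140.3 mm matches the one given. Grasping the large box.

```bash
python3 -c "
from h import *
Q=down(1.5775,np.pi/6);n=-Q.as_matrix()[:,2];B=np.array([.5745,.1863,.057]);print(n,B-.017*n)
plan([(B+.07*n,Q,0,.03),(B-.003*n,Q,0,.015),(B-.017*n,Q,0,.007),(B-.017*n,Q,0)])"
```

```text
[ 0.00335181 -0.49998877  0.8660254 ] [0.57444302 0.19479981 0.04227757]
12
[[[0.002,0.069,0.073,0.0004,0.0001,-0.0005,0],[0.001,0.069,0.073,0.0004,0.0001,-0.0005,0],[0.001,0.068,0.073,0.0004,0.0001,-0.0005,0],[0.002,0.069,0.073,0.0004,0.0002,-0.0004,0],[0,0,0.058,0,0,0,0],[0,0,0.058,0,0,0,0],[0,0,0.059,0,0,0,0],[0,0,0.058,0,0,0,0],[0,0,0.059,0,0,0,0],[0,0,0.028,0,0,0,0],[0,0,0.028,0,0,0,0],[0,0,0,0,0,0,0]]]
```

jog_arm:
  increments:
    - [[0.002,0.069,0.073,0.0004,0,-0.0005,0],[0.001,0.069,0.073,0.0004,0,-0.0005,0],[0.001,0.068,0.073,0.0004,0,-0.0005,0],[0.002,0.069,0.073,0.0004,0,-0.0004,0],[0,0,0.058,0,0,0,0],[0,0,0.058,0,0,0,0],[0,0,0.059,0,0,0,0],[0,0,0.058,0,0,0,0],[0,0,0.059,0,0,0,0],[0,0,0.028,0,0,0,0],[0,0,0.028,0,0,0,0],[0,0,0,0,0,0,0],[0,0,0,0,0,0,0]]
  force: 40

```text
clock: 17.3
tcp_pos: [0.5741, 0.1956, 0.0427]
orientation: [-0.183, 0.681, 0.686, 0.182]
wrist_force: [0.6, -0.9, -1.6]
finger_gap: 0.0851
grip_force: 0.0
```

jog_arm:
  increments:
    - [[0,0,0,0,0,0,40],[0,0,0,0,0,0,80],[0,0,0,0,0,0,100],[0,0,0,0,0,0,100],[0,0,0,0,0,0,100],[0,0,0,0,0,0,100]]
  force: 40

```text
clock: 17.9
tcp_pos: [0.5746, 0.1954, 0.0432]
orientation: [-0.183, 0.681, 0.686, 0.182]
wrist_force: [-0.2, -4.1, 5.9]
finger_gap: 0.0614
grip_force: 46.2
```

```bash
python3 -c "
from h import *
s=env.get_state();Q=down(1.5775,np.pi/6);n=-Q.as_matrix()[:,2];B=np.array(s['tcp_pos']);Q2=down(np.pi-.2105)
T=np.array([.5436,-.3888,.058])-Q2.apply([-.0009,0,-.0167]);print(T)
plan([(B+.02*n,Q,100,.01),(B+.11*n,Q,100,.03),(T+[0,0,.1],Q2,100,.04),(T+[0,0,.04],Q2,100,.03)],wmax=6.5)"
```

```text
[ 0.54271987 -0.38861195  0.0413    ]
21
[[[0,0,-0.04,0.0002,0.0003,0.0002,100],[0,0,-0.04,0.0001,0.0002,0.0002,100],[0,0,-0.12,0,0,0,100],[0,0,-0.12,0,0,0,100],[0,0,-0.12,0,0,0,100],[-0.13,-0.01,-0.076,0.008,-0.01,-0.03,100],[-0.131,-0.024,-0.072,0.008,-0.01,-0.03,100],[-0.13,-0.039,-0.067,0.008,-0.01,-0.03,100],[-0.128,-0.052,-0.062,0.0081,-0.01,-0.03,100],[-0.124,-0.066,-0.056,0.008,-0.01,-0.03,100],[-0.119,-0.079,-0.05,0.0081,-0.01,-0.03,100],[-0.113,-0.091,-0.045,0.008,-0.01,-0.0301,100],[-0.105,-0.102,-0.039,0.0081,-0.01,-0.03,100],[-0.096,-0.112,-0.033,0.0081,-0.01,-0.0301,100],[-0.086,-0.122,-0.027,0.008,-0.01,-0.03,100],[-0.075,-0.13,-0.021,0.0081,-0.01,-0.0301,100],[-0.063,-0.137,-0.016,0.008,-0.01,-0.03,100],[-0.05,-0.143,-0.01,0.0081,-0.0101,-0.0301,100],[-0.037,-0.147,-0.005,0.008,-0.01,-0.03,100],[0,0,0.12,0,0,0,100],[0,0,0.12,0,0,0,100]]]
```

jog_arm:
  increments:
    - [[0.004,0,-0.04,0,0,0,100],[0,0,-0.04,0,0,0,100],[0,0,-0.12,0,0,0,100],[0,0,-0.12,0,0,0,100],[0,0,-0.12,0,0,0,100],[-0.13,-0.01,-0.076,0.008,-0.01,-0.03,100],[-0.131,-0.024,-0.072,0.008,-0.01,-0.03,100],[-0.13,-0.039,-0.067,0.008,-0.01,-0.03,100],[-0.128,-0.052,-0.062,0.008,-0.01,-0.03,100],[-0.124,-0.066,-0.056,0.008,-0.01,-0.03,100],[-0.119,-0.079,-0.05,0.008,-0.01,-0.03,100],[-0.113,-0.091,-0.045,0.008,-0.01,-0.03,100],[-0.105,-0.102,-0.039,0.008,-0.01,-0.03,100],[-0.096,-0.112,-0.033,0.008,-0.01,-0.03,100],[-0.086,-0.122,-0.027,0.008,-0.01,-0.03,100],[-0.075,-0.13,-0.021,0.008,-0.01,-0.03,100],[-0.063,-0.137,-0.016,0.008,-0.01,-0.03,100],[-0.05,-0.143,-0.01,0.008,-0.01,-0.03,100],[-0.037,-0.147,-0.005,0.008,-0.01,-0.03,100],[0,0,0,0,0,0,100]]

```text
clock: 19.9
tcp_pos: [0.5409, -0.3914, 0.1414]
orientation: [0.001, 0.107, 0.994, -0.001]
wrist_force: [0.0, 0.3, -4.7]
finger_gap: 0.0611
grip_force: 45.6
```

```bash
python3 - <<'E'
from h import *
import pickle
V={c:cam(c) for c in("wrist","side","top")};s=st();V["s"]=s;pickle.dump(V,open("v5.pkl","wb"))
Q=q(s["orientation"]);t=np.array(s["tcp_pos"]);C=V["wrist"];g=C["img"].max(2)
K=corners(.14,.062,.05)@np.diag([1,-1,-1.]) # tool coords
for dx in(-.003,-.001,.001,.003):
    P=proj(C,Q.apply(K+[dx,0,-.0167])+t);h=P[np.argsort(P[:,1])[:4]];print(dx,np.round(h,1).tolist())
for u in(250,265,280,295,310):
    col=g[:,u].astype(int);d=np.diff(col);i=np.argmax(d[60:200])+60;print(u,i,col[i-3:i+4])
x=Q.as_matrix();print("psi",np.arctan2(x[1,0],x[0,0]),"tilt z",x[:,2])
E
```

```text
{'clock': 20.05, 'joint_pos': [-0.7413, 0.5116, 0.2134, 1.2747, 0.0015, -0.5292], 'tcp_pos': [0.5416, -0.3867, 0.1411], 'orientation': [-0.0004, 0.1059, 0.9944, 0.0012], 'wrist_force': [-0.5539, -0.48, -3.7927], 'finger_gap': 0.0615, 'grip_force': 45.5435}
-0.003 [[350.6, 132.5], [231.5, 132.6], [379.6, 139.8], [209.3, 140.0]]
-0.001 [[350.8, 128.5], [231.3, 128.6], [380.1, 134.2], [208.9, 134.4]]
0.001 [[351.1, 124.5], [231.1, 124.6], [380.7, 128.5], [208.5, 128.7]]
0.003 [[351.3, 120.4], [230.9, 120.6], [381.2, 122.7], [208.1, 122.9]]
250 124 [ 26  26  26  31 112 161 172]
265 123 [ 26  26  26  55  97 137 169]
280 122 [ 26  27  27  27  93 131 151]
295 122 [ 26  25  25  25 101 130 145]
310 124 [ 26  26  34  66 134 173 180]
psi 2.929485382395059 tilt z [-5.26852328e-04  2.51290275e-03 -9.99996704e-01]
```

jog_arm:
  increments:
    - [[-0.008,0,0.1,0,0,0,100],[0,0,0.1,0,0,0,100],[0,0,0,0,0,0,100],[0,0,0,0,0,0,100],[0,0,0,0,0,0,100]]

```text
clock: 20.55
tcp_pos: [0.5453, -0.3878, 0.0931]
orientation: [0.001, 0.105, 0.994, -0.0]
wrist_force: [-0.3, 0.7, -3.9]
finger_gap: 0.0615
grip_force: 45.5
```

```bash
python3 - <<'E'
from h import *
import pickle
D=[]
for c in("wrist","side"):
    C=cam(c);s=env.get_state();D.append((s["tcp_pos"],q(s["orientation"]).as_matrix()[:,0]))
for p,x in D: print(np.round(p,4),np.arctan2(x[1],x[0])-np.pi)
pickle.dump(C,open("v6s.pkl","wb"))
E
```

```text
[ 0.5454 -0.3881  0.0933] -0.21051654390144936
[ 0.5453 -0.3882  0.0933] -0.21069350469705572
```

jog_arm:
  increments:
    - [[0.002,-0.004,0.04,0,0,0,100],[0,0,0.04,0,0,0,100],[0,0,0.04,0,0,0,100],[0,0,0.03,0,0,0,100],[0,0,0.02,0,0,0,100],[0,0,0.01,0,0,0,100],[0,0,0,0,0,0,100],[0,0,0,0,0,0,100]]

```text
clock: 21.45
tcp_pos: [0.5439, -0.3888, 0.0468]
orientation: [0.0, 0.105, 0.994, -0.0]
wrist_force: [0.2, -0.0, -3.7]
finger_gap: 0.0615
grip_force: 45.7
```

jog_arm:
  increments:
    - [[-0.002,0,0.004,0,0,0,100],[0,0,0.004,0,0,0,100],[0,0,0.003,0,0,0,100],[0,0,0.003,0,0,0,100],[0,0,0,0,0,0,100]]

```text
clock: 21.95
tcp_pos: [0.5441, -0.3887, 0.0429]
orientation: [0.0, 0.105, 0.994, 0.0]
wrist_force: [0.3, 0.2, -3.6]
finger_gap: 0.0618
grip_force: 45.7
```

jog_arm:
  increments:
    - [[0,0,0.002,0,0,0,100],[0,0,0.002,0,0,0,100],[0,0,0.002,0,0,0,100],[0,0,0,0,0,0,100]]

```text
clock: 22.35
tcp_pos: [0.5441, -0.3887, 0.0414]
orientation: [0.0, 0.105, 0.994, 0.0]
wrist_force: [0.3, -0.0, -3.4]
finger_gap: 0.061
grip_force: 45.7
```

jog_arm:
  increments:
    - [[0,0,0.002,0,0,0,100],[0,0,0.002,0,0,0,100],[0,0,0,0,0,0,100]]

```text
clock: 22.65
tcp_pos: [0.5442, -0.3888, 0.0409]
orientation: [0.0, 0.105, 0.994, 0.0]
wrist_force: [-1.4, 1.0, -1.7]
finger_gap: 0.0611
grip_force: 45.9
```

jog_arm:
  increments:
    - [[0,0,0.002,0,0,0,100],[0,0,0,0,0,0,100]]

```text
clock: 22.85
tcp_pos: [0.5442, -0.3888, 0.0408]
orientation: [0.0, 0.105, 0.994, -0.0]
wrist_force: [-3.4, 2.0, 3.1]
finger_gap: 0.0617
grip_force: 46.5
```

jog_arm:
  increments:
    - [[0,0,0,0,0,0,62],[0,0,0,0,0,0,50],[0,0,0,0,0,0,30],[0,0,0,0,0,0,20],[0,0,-0.04,0,0,0,10],[0,0,-0.08,0,0,0,0],[0,0,-0.14,0,0,0,0],[0,0,-0.14,0,0,0,0],[0,0,-0.14,0,0,0,0],[0,0,-0.14,0,0,0,0],[0,0,0,0,0,0,0],[0,0,0,0,0,0,0],[0,0,0,0,0,0,0]]

```text
clock: 24.15
tcp_pos: [0.5436, -0.3884, 0.209]
orientation: [-0.0, 0.105, 0.994, 0.001]
wrist_force: [0.6, 1.1, -0.4]
finger_gap: 0.0855
grip_force: 0.0
```

```bash
python3 - <<'E'
from h import *
import pickle
V={c:cam(c) for c in("wrist","side","top")};pickle.dump(V,open("v7.pkl","wb"));s=st()
for c in V:
    uv=proj(V[c],[[.5437,-.3894,.108]])[0]
    M=seg(V[c],uv,60)
    p,co=fit([(V[c],M)],(.14,.062,.108),[.5437,-.3894,0,-.2115]);print(c,uv,M.sum(),np.round(p,4),co)
C=V["wrist"];g=C["img"].max(2).astype(np.float32)
# top face only, wrist: corners predicted vs refined
r,o=pose([.5434,-.3889,.108,-.2101],0);K=np.array([[a*.07,b*.031,0] for a,b in((1,1),(1,-1),(-1,-1),(-1,1))]);print(np.round(proj(C,r.apply(K)+o),1).tolist())
E
```

```text
{'clock': 24.3, 'joint_pos': [-0.7407, 0.5053, 0.3668, 1.435, 0.0005, -0.5296], 'tcp_pos': [0.5434, -0.3882, 0.2083], 'orientation': [-0.0009, 0.1053, 0.9944, 0.001], 'wrist_force': [0.3414, 0.4292, -0.1097], 'finger_gap': 0.0854, 'grip_force': 0.0}
wrist [280.97055407 199.21062375] 10357.0 [ 0.5458 -0.389   0.     -0.2158] 0.09133309
side [345.20209856 293.07491876] 2937.0 [ 0.5445 -0.3885  0.     -0.2169] 0.032947958
top [421.50177234 191.00101958] 62623.0 [ 0.1841 -0.6139  0.     -0.0532] 0.93138725
[[311.8, 265.0], [251.2, 265.1], [246.4, 122.5], [316.2, 122.5]]
```

```bash
cat > e.py <<'E'
from h import *
import pickle,sys
from scipy.optimize import least_squares
def edges(C,P0,l,w,zt,span=9):
    "sample image edge points along the top-face sides; fit x,y,yaw"
    g=cv2.GaussianBlur(cv2.cvtColor(C["img"],cv2.COLOR_RGB2GRAY),(0,0),.8).astype(np.float32)
    S=[];dat=[]
    for side in range(4):
        for a in np.linspace(-.85,.85,25):
            loc=[(l/2,a*w/2),(-l/2,a*w/2),(a*l/2,w/2),(a*l/2,-w/2)][side];nrm=[(1,0),(-1,0),(0,1),(0,-1)][side]
            S.append((side,loc,nrm))
    def pt(p,loc,d=(0,0)):
        r,o=pose([p[0],p[1],zt,p[2]],0);return proj(C,[r.apply([loc[0]+d[0],loc[1]+d[1],0])+o])[0]
    for side,loc,n in S:
        u=pt(P0,loc);d=pt(P0,loc,np.array(n)*.001)-u;d/=np.hypot(*d)
        k=np.arange(-span,span+.01,.25);q_=u+k[:,None]*d
        v=cv2.remap(g,q_[:,0].astype(np.float32)[None],q_[:,1].astype(np.float32)[None],1)[0]
        gr=-np.gradient(v);i=np.argmax(gr)
        if gr[i]>4: dat.append((side,loc,n,d,u+k[i]*d,k[i]))
    f=lambda p:[(pt(p,loc)-e)@d for s,loc,n,d,e,k in dat]
    R_=least_squares(f,P0,loss="soft_l1",f_scale=.4,x_scale=[.001,.001,.01])
    for s in range(4):
        kk=[x for x,y in zip(f(R_.x),dat) if y[0]==s];print("side",s,len(kk),"resid",np.round(np.median(kk),2) if kk else None,"off",np.round(np.median([y[5] for y in dat if y[0]==s]),2) if kk else None)
    return R_.x
if __name__=="__main__":
    f,c,zt,w=sys.argv[1],sys.argv[2],float(sys.argv[3]),float(sys.argv[4])
    print(f,c,np.round(edges(pickle.load(open(f,"rb"))[c],np.array([.544,-.3888,-.2105]),.14,w,zt),4))
E
for a in "v3.pkl wrist .058 .062" "v7.pkl wrist .108 .062" "v3.pkl side .058 .062" "v7.pkl side .108 .062" "v7.pkl top .108 .062"; do python3 e.py $a; done
```

```text
side 0 25 resid -1.42 off 0.5
side 1 25 resid -1.05 off 2.25
side 2 25 resid -0.29 off 0.25
side 3 25 resid -0.14 off 0.25
v3.pkl wrist [ 0.5428 -0.3887 -0.2111]
side 0 14 resid -9.97 off 8.75
side 1 25 resid -0.86 off 2.5
side 2 25 resid 0.1 off 0.25
side 3 25 resid 0.16 off -0.5
v7.pkl wrist [ 0.5427 -0.3883 -0.2146]
side 0 25 resid -0.11 off -0.25
side 1 25 resid -0.12 off 0.5
side 2 25 resid -0.19 off 0.25
side 3 25 resid -0.15 off 0.0
v3.pkl side [ 0.5431 -0.3885 -0.214 ]
side 0 25 resid -0.0 off 0.5
side 1 25 resid -0.0 off -0.5
side 2 25 resid -0.12 off 0.25
side 3 25 resid -0.03 off -0.25
v7.pkl side [ 0.5454 -0.3884 -0.213 ]
side 0 14 resid 1.02 off -9.0
side 1 12 resid 9.82 off -1.75
side 2 25 resid 0.14 off 0.5
side 3 24 resid 0.2 off -0.62
v7.pkl top [ 0.527  -0.3834 -0.2209]
```

jog_arm:
  increments:
    - [[0,0,-0.16,0,0,0,0],[0,0,-0.16,0,0,0,0],[0,0,0,0,0,0,0],[0,0,0,0,0,0,0],[0,0,0,0,0,0,0]]

```text
clock: 24.8
tcp_pos: [0.5437, -0.3885, 0.2883]
orientation: [-0.001, 0.105, 0.994, 0.001]
wrist_force: [0.0, -0.0, -0.3]
finger_gap: 0.0856
grip_force: 0.0
```

```bash
python3 - <<'E'
from h import *
import pickle
C=cam("wrist");V={"wrist":C};s=st();C2=cam("wrist");pickle.dump(V,open("v8.pkl","wb"));st()
for c in(C,C2):
  for lo in(60,90):
    M=seg(c,proj(c,[[.5437,-.3894,.108]])[0],lo)
    p,co=fit([(c,M)],(.14,.062,.108),[.5437,-.3894,0,-.2115]);ys,xs=np.where(M);print(lo,M.sum(),(xs.min(),xs.max(),ys.min(),ys.max()),np.round(p,4),co)
r,o=pose(p,0);print(np.round(proj(c,r.apply(corners(.14,.062,.108))+o),1).tolist())
V3=pickle.load(open("v3.pkl","rb"))["wrist"]
for lo in(60,90):
    M=seg(V3,proj(V3,[[.5437,-.3894,.058]])[0],lo);print(lo,fit([(V3,M)],(.14,.062,.058),[.5437,-.3894,0,-.2115]))
E
python3 e.py v8.pkl wrist .108 .062
```

```text
{'clock': 24.85, 'joint_pos': [-0.7407, 0.5249, 0.5926, 1.6416, 0.0005, -0.5297], 'tcp_pos': [0.5435, -0.3883, 0.288], 'orientation': [-0.0011, 0.1053, 0.9944, 0.0011], 'wrist_force': [0.0008, 0.109, 0.7457], 'finger_gap': 0.0851, 'grip_force': 0.0}
{'clock': 24.9, 'joint_pos': [-0.7407, 0.5248, 0.5926, 1.6417, 0.0005, -0.5297], 'tcp_pos': [0.5435, -0.3883, 0.288], 'orientation': [-0.0011, 0.1053, 0.9944, 0.0011], 'wrist_force': [0.5411, -0.1618, -0.3889], 'finger_gap': 0.0852, 'grip_force': 0.0}
60 6808.0 (np.int64(251), np.int64(309), np.int64(120), np.int64(266)) [ 0.5451 -0.3889  0.     -0.2135] 0.11740816
90 6694.0 (np.int64(252), np.int64(309), np.int64(120), np.int64(264)) [ 0.5451 -0.3888  0.     -0.2139] 0.108498216
60 6814.0 (np.int64(251), np.int64(309), np.int64(120), np.int64(266)) [ 0.5458 -0.3889  0.     -0.2133] 0.11805546
90 6717.0 (np.int64(252), np.int64(309), np.int64(120), np.int64(264)) [ 0.5461 -0.389   0.     -0.2131] 0.1101985
[[260.7, 122.3], [254.6, 123.9], [302.7, 122.4], [309.0, 124.0], [262.3, 212.8], [257.2, 238.3], [300.8, 212.8], [306.0, 238.3]]
60 (array([ 0.5433818 , -0.38888626,  0.        , -0.21012948]), np.float32(0.02778399))
90 (array([ 0.54363724, -0.38891156,  0.        , -0.21452804]), np.float32(0.020620644))
side 0 22 resid 7.3 off -9.0
side 1 25 resid -0.14 off 2.25
side 2 25 resid -0.01 off 0.25
side 3 25 resid 0.07 off -0.25
v8.pkl wrist [ 0.5419 -0.388  -0.2179]
```

```bash
python3 - <<'E'
from h import *
import pickle
C=pickle.load(open("v8.pkl","rb"))["wrist"];g=C["img"].max(2).astype(int)
for u in(262,270,290,298): print(u,"near",g[116:132,u].tolist(),"far",g[228:250,u].tolist())
for x in(.5425,.5445,.5465):
    r,o=pose([x,-.3886,.108,-.2135],0);print(x,np.round(proj(C,r.apply([[-.07,0,0],[-.07,0,-.05],[.07,0,0]])+o)[:,1],2),)
V=pickle.load(open("v3.pkl","rb"))["wrist"];g=V["img"].max(2).astype(int)
for u in(262,282,300): print(u,"near",g[112:128,u].tolist(),"far",g[232:250,u].tolist())
for x in(.5425,.5435,.5445):
    r,o=pose([x,-.3886,.058,-.2135],0);print(x,np.round(proj(V,r.apply([[-.07,0,0],[-.07,0,-.058],[.07,0,0]])+o)[:,1],2))
E
```

```text
262 near [27, 25, 26, 26, 57, 143, 156, 126, 157, 179, 179, 178, 178, 178, 179, 178] far [175, 175, 175, 175, 175, 175, 175, 175, 175, 170, 137, 122, 135, 130, 128, 133, 143, 152, 159, 162, 160, 149]
270 near [27, 27, 25, 25, 120, 170, 153, 121, 156, 180, 179, 179, 179, 179, 180, 180] far [174, 175, 175, 176, 175, 175, 175, 175, 175, 173, 152, 134, 140, 154, 165, 172, 176, 180, 176, 156, 100, 13]
290 near [26, 26, 25, 26, 119, 169, 166, 130, 151, 181, 181, 181, 180, 180, 181, 181] far [176, 176, 176, 176, 176, 176, 176, 176, 176, 164, 152, 164, 173, 173, 172, 172, 183, 206, 220, 208, 188, 191]
298 near [25, 25, 25, 26, 41, 139, 166, 129, 150, 180, 180, 180, 181, 181, 181, 181] far [176, 176, 177, 176, 176, 176, 177, 176, 176, 151, 89, 26, 26, 26, 27, 26, 27, 26, 26, 26, 26, 25]
0.5425 [120.43 119.99 235.38]
0.5445 [122.22 121.56 236.81]
0.5465 [124.01 123.14 238.24]
262 near [26, 27, 26, 26, 26, 27, 26, 36, 120, 169, 179, 180, 179, 179, 179, 179] far [175, 174, 175, 175, 175, 175, 175, 175, 175, 175, 175, 175, 175, 175, 166, 113, 26, 21]
282 near [26, 25, 26, 26, 26, 26, 25, 106, 148, 169, 179, 180, 180, 179, 179, 180] far [175, 175, 175, 175, 175, 175, 175, 175, 175, 174, 175, 175, 175, 175, 166, 113, 25, 27]
300 near [26, 26, 26, 26, 27, 26, 26, 38, 116, 167, 180, 180, 180, 180, 180, 181] far [175, 175, 175, 175, 175, 175, 175, 175, 175, 175, 175, 175, 175, 175, 166, 113, 27, 26]
0.5425 [119.29 118.68 245.78]
0.5435 [120.29 119.53 246.56]
0.5445 [121.29 120.37 247.33]
```

The edge profiles show the large box about 2.6 mm too far along its length, while width and yaw are good. I'll regrasp it, lift slightly and shift it back.

jog_arm:
  increments:
    - [[0,0,0.15,0,0,0,0],[0,0,0.15,0,0,0,0],[0,0,0.15,0,0,0,0],[0,0,0.15,0,0,0,10],[0,0,0.15,0,0,0,20],[0,0,0.1,0,0,0,20],[0,0,0.06,0,0,0,20],[0,0,0.04,0,0,0,20],[0,0,0.03,0,0,0,20],[0,0,0,0,0,0,20],[0,0,0,0,0,0,20],[0,0,0,0,0,0,50],[0,0,0,0,0,0,80],[0,0,0,0,0,0,90],[0,0,0,0,0,0,90],[0,0,0,0,0,0,90]]
  force: 30

```text
clock: 26.5
tcp_pos: [0.5449, -0.3891, 0.0463]
orientation: [0.001, 0.105, 0.994, -0.0]
wrist_force: [0.1, 1.7, 6.7]
finger_gap: 0.0612
grip_force: 34.7
```

jog_arm:
  increments:
    - [[0,0,-0.008,0,0,0,90],[0,0,-0.008,0,0,0,90],[0,0,0,0,0,0,90],[0.005,0,0,0,0,0,90],[0.005,0,0,0,0,0,90],[0,0,0,0,0,0,90],[0,0,0.006,0,0,0,90],[0,0,0.003,0,0,0,90],[0,0,0,0,0,0,90]]

```text
clock: 27.4
tcp_pos: [0.5417, -0.3882, 0.0466]
orientation: [0.0, 0.105, 0.994, 0.0]
wrist_force: [-0.2, 0.3, -3.4]
finger_gap: 0.0614
grip_force: 33.5
```

jog_arm:
  increments:
    - [[0,0,0.002,0,0,0,90],[0,0,0.002,0,0,0,90],[0,0,0,0,0,0,90]]

```text
clock: 27.7
tcp_pos: [0.5417, -0.3883, 0.0464]
orientation: [0.0, 0.105, 0.994, -0.0]
wrist_force: [-1.9, 1.4, 1.8]
finger_gap: 0.0616
grip_force: 34.1
```

jog_arm:
  increments:
    - [[0,0,0,0,0,0,62],[0,0,0,0,0,0,50],[0,0,0,0,0,0,30],[0,0,0,0,0,0,20],[0,0,-0.04,0,0,0,10],[0,0,-0.08,0,0,0,0],[0,0,-0.14,0,0,0,0],[0,0,-0.14,0,0,0,0],[0,0,-0.14,0,0,0,0],[0,0,-0.14,0,0,0,0],[0,0,-0.14,0,0,0,0],[0,0,-0.14,0,0,0,0],[-0.008,0,0,0,0,0,0],[0,0,0,0,0,0,0],[0,0,0,0,0,0,0]]

```text
clock: 29.2
tcp_pos: [0.5433, -0.3884, 0.2847]
orientation: [-0.0, 0.105, 0.994, 0.001]
wrist_force: [-0.4, -0.9, 0.2]
finger_gap: 0.0852
grip_force: 0.0
```

```bash
python3 - <<'E'
from h import *
import pickle
C=cam("wrist");D=cam("side");pickle.dump({"wrist":C,"side":D},open("v9.pkl","wb"));st();g=C["img"].max(2).astype(int)
for u in(262,270,290,298): print(u,"near",g[114:132,u].tolist(),"far",g[228:246,u].tolist())
for x in(.5425,.5445,.5465):
    r,o=pose([x,-.3886,.108,-.2135],0);print(x,np.round(proj(C,r.apply([[-.07,0,0],[-.07,0,-.05],[.07,0,0]])+o)[:,1],2),)
E
for a in "v9.pkl wrist .108 .062" "v9.pkl side .108 .062"; do python3 e.py $a; done
```

```text
{'clock': 29.3, 'joint_pos': [-0.7411, 0.5211, 0.5768, 1.6292, 0.0005, -0.53], 'tcp_pos': [0.543, -0.3882, 0.2841], 'orientation': [-0.0009, 0.1053, 0.9944, 0.001], 'wrist_force': [-0.358, -0.6589, 0.9318], 'finger_gap': 0.0855, 'grip_force': 0.0}
262 near [27, 27, 27, 26, 24, 27, 50, 135, 175, 178, 178, 179, 178, 178, 178, 178, 179, 179] far [175, 176, 175, 175, 175, 175, 175, 175, 146, 108, 102, 103, 123, 136, 130, 127, 133, 141]
270 near [26, 27, 26, 27, 26, 25, 48, 134, 176, 180, 179, 180, 179, 179, 179, 179, 179, 180] far [175, 175, 175, 175, 175, 175, 175, 175, 150, 114, 155, 161, 134, 139, 152, 165, 172, 176]
290 near [26, 26, 25, 25, 26, 25, 46, 141, 181, 181, 181, 180, 181, 180, 180, 181, 181, 180] far [176, 176, 176, 176, 176, 176, 176, 176, 161, 112, 100, 143, 168, 172, 172, 172, 171, 182]
298 near [26, 25, 26, 26, 26, 26, 47, 139, 180, 180, 181, 180, 181, 180, 181, 180, 180, 181] far [176, 176, 176, 176, 176, 176, 176, 176, 163, 108, 26, 26, 25, 26, 26, 27, 26, 26]
0.5425 [120.72 120.2  236.62]
0.5445 [122.53 121.79 238.06]
0.5465 [124.33 123.38 239.5 ]
side 0 15 resid 0.14 off -1.25
side 1 25 resid 0.02 off 1.5
side 2 25 resid 0.08 off 0.25
side 3 25 resid 0.02 off -0.25
v9.pkl wrist [ 0.5424 -0.3882 -0.2163]
side 0 25 resid -0.03 off -0.75
side 1 25 resid 0.05 off 0.75
side 2 25 resid -0.09 off 0.25
side 3 25 resid 0.0 off -0.25
v9.pkl side [ 0.5421 -0.3882 -0.2142]
```

```bash
python3 -c "
from h import *
Q=down(1.5745,np.pi/6);n=-Q.as_matrix()[:,2];B=np.array([.4342,.1862,.057]);print(B+.13*n)
plan([(B+.13*n,Q,0,.042)],wmax=6.0)"
```

```text
[0.43444074 0.12120045 0.1695833 ]
14
[[[0.061,0.136,0.033,-0.0081,0.0099,0.0301,0],[0.072,0.129,0.039,-0.008,0.0099,0.0301,0],[0.083,0.12,0.044,-0.0081,0.0099,0.0301,0],[0.092,0.111,0.05,-0.008,0.0099,0.0301,0],[0.1,0.1,0.055,-0.008,0.01,0.0301,0],[0.108,0.089,0.061,-0.0081,0.01,0.0301,0],[0.113,0.077,0.067,-0.008,0.0099,0.0301,0],[0.118,0.064,0.072,-0.0081,0.01,0.0301,0],[0.121,0.051,0.077,-0.008,0.0099,0.03,0],[0.123,0.038,0.082,-0.0081,0.01,0.0301,0],[0.123,0.024,0.087,-0.008,0.0099,0.03,0],[0.122,0.01,0.091,-0.0081,0.01,0.0301,0],[0.119,-0.004,0.094,-0.008,0.0099,0.03,0],[0.114,-0.018,0.098,-0.0081,0.01,0.0301,0]]]
```

jog_arm:
  increments:
    - [[0.061,0.136,0.033,-0.008,0.01,0.03,0],[0.072,0.129,0.039,-0.008,0.01,0.03,0],[0.083,0.12,0.044,-0.008,0.01,0.03,0],[0.092,0.111,0.05,-0.008,0.01,0.03,0],[0.1,0.1,0.055,-0.008,0.01,0.03,0],[0.108,0.089,0.061,-0.008,0.01,0.03,0],[0.113,0.077,0.067,-0.008,0.01,0.03,0],[0.118,0.064,0.072,-0.008,0.01,0.03,0],[0.121,0.051,0.077,-0.008,0.01,0.03,0],[0.123,0.038,0.082,-0.008,0.01,0.03,0],[0.123,0.024,0.087,-0.008,0.01,0.03,0],[0.122,0.01,0.091,-0.008,0.01,0.03,0],[0.119,-0.004,0.094,-0.008,0.01,0.03,0],[0.114,-0.018,0.098,-0.008,0.01,0.03,0],[0,0,0,0,0,0,0],[0,0,0,0,0,0,0],[0,0,0,0,0,0,0]]

```text
clock: 31.0
tcp_pos: [0.4345, 0.1195, 0.1702]
orientation: [-0.183, 0.68, 0.686, 0.182]
wrist_force: [0.2, -0.1, 0.8]
finger_gap: 0.0854
grip_force: 0.0
```

```bash
python3 - <<'E'
from h import *
import pickle
C=cam("wrist");s=st();L=spotter.cut_out("small_box","wrist");pickle.dump((C,L),open("v10.pkl","wb"))
B=np.array([.4342,.1862,.057]);yw=1.5745
for m in L:
    M=m["region"].astype(np.float32);print(m["uv"],m["conf"],M.sum())
    p,c=fit([(C,M)],(.14,.05,.038),[*B,yw],np.pi/6);print(np.round(p,4),c)
    if c<.06: B=p[:3];yw=p[3]
print(B,yw);Q=down(yw,np.pi/6);n=-Q.as_matrix()[:,2]
plan([(B+.06*n,Q,0,.035),(B-.008*n,Q,0,.017),(B-.022*n,Q,0,.007)])
E
```

```text
{'clock': 31.05, 'joint_pos': [-0.2942, 0.1321, -0.3653, 1.2417, 0.4961, 1.2262], 'tcp_pos': [0.4349, 0.1193, 0.1703], 'orientation': [-0.1827, 0.6805, 0.6858, 0.182], 'wrist_force': [-0.0868, -0.0018, -0.3484], 'finger_gap': 0.0851, 'grip_force': 0.0}
[282.5, 191.2] 0.55 7887.0
[0.4345 0.1865 0.057  1.5772] 0.018030465
[0.43446056 0.18651674 0.057     ] 1.5772344470755577
11
[[[0.002,0,0.096,0,0.0002,0.0001,0],[0.003,0,0.096,0.0001,0.0002,0.0001,0],[0.002,0,0.095,0,0.0002,0.0001,0],[0,0,0.054,0,0,0,0],[0,0,0.055,0,0,0,0],[0,0,0.054,0,0,0,0],[0,0,0.055,0,0,0,0],[0,0,0.054,0,0,0,0],[0,0,0.019,0,0,0,0],[0,0,0.019,0,0,0,0],[0,0,0.018,0,0,0,0]]]
```

jog_arm:
  increments:
    - [[0.002,0,0.096,0,0,0,0],[0.003,0,0.096,0,0,0,0],[0.002,0,0.095,0,0,0,10],[0,0,0.054,0,0,0,20],[0,0,0.054,0,0,0,30],[0,0,0.054,0,0,0,30],[0,0,0.054,0,0,0,30],[0,0,0.054,0,0,0,30],[0,0,0.019,0,0,0,30],[0,0,0.019,0,0,0,30],[0,0,0.018,0,0,0,30],[0,0,0,0,0,0,30],[0,0,0,0,0,0,30]]

```text
clock: 32.4
tcp_pos: [0.4337, 0.1979, 0.0384]
orientation: [-0.183, 0.681, 0.686, 0.182]
wrist_force: [0.3, -0.3, -1.0]
finger_gap: 0.0753
grip_force: 0.0
```

jog_arm:
  increments:
    - [[0,0,0,0,0,0,80],[0,0,0,0,0,0,110],[0,0,0,0,0,0,130],[0,0,0,0,0,0,130],[0,0,0,0,0,0,130],[0,0,0,0,0,0,130],[0,0,0,0,0,0,130]]
  force: 35

```text
clock: 33.1
tcp_pos: [0.4338, 0.1978, 0.0387]
orientation: [-0.183, 0.681, 0.686, 0.182]
wrist_force: [-1.0, -3.2, 6.1]
finger_gap: 0.0496
grip_force: 36.9
```

```bash
python3 - <<'E'
from h import *
s=st();Q=q(s["orientation"]);n=-Q.as_matrix()[:,2];P=np.array(s["tcp_pos"]);B=np.array([.4345,.1865,.057]);o=Q.inv().apply(B-P);print("origin in tool",np.round(o,4))
Q2=down(np.pi-.2135);T=np.array([.5429,-.3885,.108])-Q2.apply([o[0]-.0004,0,o[2]]);print("T",T)
plan([(P+.02*n,Q,130,.01),(P+.11*n,Q,130,.03),(T+[0,0,.06],Q2,130,.043)],wmax=6.5)
E
```

```text
{'clock': 33.1, 'joint_pos': [-0.1158, 0.2382, -0.5975, 0.8049, 0.5178, 1.429], 'tcp_pos': [0.4338, 0.1978, 0.0387], 'orientation': [-0.1829, 0.6806, 0.6857, 0.182], 'wrist_force': [-0.9981, -3.1772, 6.124], 'finger_gap': 0.0496, 'grip_force': 36.884}
origin in tool [-0.0006  0.0007 -0.0215]
T [ 0.54188456 -0.38827985  0.08647494]
18
[[[0,0,-0.04,0,0,0,130],[0,0,-0.04,0,0,0,130],[0,0,-0.12,0,0,0,130],[0,0,-0.12,0,0,0,130],[0,0,-0.12,0,0,0,130],[-0.14,0.032,-0.085,0.0086,-0.0108,-0.0322,130],[-0.145,0.015,-0.081,0.0086,-0.0107,-0.0323,130],[-0.149,-0.002,-0.076,0.0086,-0.0107,-0.0323,130],[-0.15,-0.019,-0.071,0.0086,-0.0108,-0.0322,130],[-0.149,-0.036,-0.065,0.0086,-0.0107,-0.0323,130],[-0.147,-0.052,-0.059,0.0086,-0.0107,-0.0322,130],[-0.143,-0.069,-0.052,0.0087,-0.0108,-0.0323,130],[-0.137,-0.084,-0.045,0.0086,-0.0107,-0.0322,130],[-0.129,-0.099,-0.038,0.0087,-0.0108,-0.0323,130],[-0.119,-0.112,-0.031,0.0086,-0.0107,-0.0322,130],[-0.108,-0.125,-0.024,0.0087,-0.0108,-0.0323,130],[-0.096,-0.135,-0.017,0.0086,-0.0107,-0.0322,130],[-0.082,-0.145,-0.011,0.0087,-0.0108,-0.0323,130]]]
```

jog_arm:
  increments:
    - [[0.004,0,-0.04,0,0,0,130],[0,0,-0.04,0,0,0,130],[0,0,-0.12,0,0,0,130],[0,0,-0.12,0,0,0,130],[0,0,-0.12,0,0,0,130],[-0.14,0.032,-0.085,0.0086,-0.0108,-0.0322,130],[-0.145,0.015,-0.081,0.0086,-0.0107,-0.0323,130],[-0.149,-0.002,-0.076,0.0086,-0.0107,-0.0323,130],[-0.15,-0.019,-0.071,0.0086,-0.0108,-0.0322,130],[-0.149,-0.036,-0.065,0.0086,-0.0107,-0.0323,130],[-0.147,-0.052,-0.059,0.0086,-0.0107,-0.0322,130],[-0.143,-0.069,-0.052,0.0087,-0.0108,-0.0323,130],[-0.137,-0.084,-0.045,0.0086,-0.0107,-0.0322,130],[-0.129,-0.099,-0.038,0.0087,-0.0108,-0.0323,130],[-0.119,-0.112,-0.031,0.0086,-0.0107,-0.0322,130],[-0.108,-0.125,-0.024,0.0087,-0.0108,-0.0323,130],[-0.096,-0.135,-0.017,0.0086,-0.0107,-0.0322,130],[-0.082,-0.145,-0.011,0.0087,-0.0108,-0.0323,130],[0,0,0,0,0,0,130],[0,0,0,0,0,0,130]]

```text
clock: 35.1
tcp_pos: [0.5411, -0.3876, 0.1462]
orientation: [-0.001, 0.107, 0.994, 0.001]
wrist_force: [-0.1, 0.3, -1.8]
finger_gap: 0.0494
grip_force: 36.9
```

jog_arm:
  increments:
    - [[0,0,0,0,0,0,130],[0,0,0,0,0,0,130]]

```text
clock: 35.3
tcp_pos: [0.5418, -0.386, 0.1464]
orientation: [-0.001, 0.106, 0.994, 0.0]
wrist_force: [0.4, 0.1, -1.1]
finger_gap: 0.0492
grip_force: 36.9
```

```bash
python3 - <<'E'
from h import *
import pickle
C=cam("wrist");s=st();D=cam("side");pickle.dump({"wrist":C,"side":D},open("v11.pkl","wb"))
Q=q(s["orientation"]);t=np.array(s["tcp_pos"]);g=C["img"].max(2).astype(int);M=Q.as_matrix();print("psi-pi",np.arctan2(M[1,0],M[0,0])-np.pi,M[:2,2])
for u in(262,272,282,292,302): print(u,g[100:140,u].tolist())
for dx in(-.002,0,.002):
    print(dx,np.round(proj(C,Q.apply(np.array([[.07,0,-.0215],[.07,0,-.0595]])+[dx,0,0])+t)[:,1],1))
d=np.array([.5419,-.3883,.0865])-t;print("to T, tool axes /.25:",np.round(Q.inv().apply(d)/.25,4))
E
```

```text
{'clock': 35.35, 'joint_pos': [-0.7394, 0.509, 0.2224, 1.2855, -0.0002, -0.5272], 'tcp_pos': [0.5419, -0.386, 0.1464], 'orientation': [-0.0006, 0.1059, 0.9944, 0.0003], 'wrist_force': [0.0678, -0.2882, -0.6504], 'finger_gap': 0.0493, 'grip_force': 36.9382}
psi-pi -0.21221236167389845 [-0.00114088  0.0008219 ]
262 [26, 26, 26, 26, 26, 25, 26, 26, 26, 25, 26, 26, 26, 26, 26, 26, 26, 26, 26, 26, 26, 25, 26, 25, 58, 82, 98, 143, 173, 179, 178, 139, 82, 88, 89, 86, 128, 161, 173, 177]
272 [26, 27, 27, 26, 26, 25, 26, 25, 26, 25, 25, 27, 25, 27, 26, 26, 26, 25, 26, 25, 25, 27, 27, 25, 59, 80, 94, 142, 175, 180, 179, 138, 81, 88, 89, 86, 127, 161, 172, 177]
282 [26, 25, 26, 27, 26, 26, 25, 26, 26, 26, 26, 26, 26, 25, 26, 26, 27, 26, 27, 25, 26, 25, 26, 27, 73, 89, 93, 141, 175, 181, 179, 138, 80, 88, 88, 86, 126, 159, 172, 177]
292 [26, 25, 25, 26, 25, 25, 25, 25, 25, 27, 27, 25, 26, 26, 26, 26, 25, 27, 25, 25, 26, 27, 26, 27, 94, 103, 92, 140, 175, 181, 179, 139, 80, 88, 89, 84, 123, 157, 171, 178]
302 [26, 26, 24, 26, 26, 25, 25, 27, 25, 27, 25, 26, 27, 26, 26, 26, 25, 27, 27, 26, 27, 25, 26, 26, 43, 70, 91, 140, 174, 180, 180, 140, 80, 86, 88, 85, 124, 157, 171, 178]
-0.002 [131.8 136.6]
0 [127.7 131.3]
0.002 [123.6 125.9]
to T, tool axes /.25: [-0.0022 -0.009   0.2396]
```

```bash
python3 - <<'E'
from h import *
import pickle
C=pickle.load(open("v11.pkl","rb"))["wrist"];s=env.get_state();Q=q(s["orientation"]);t=np.array(s["tcp_pos"])
# large near end at v=126.8 (z .108), small bottom end v=131.0 (z .168): tool-x of each
for z,v in((.108,126.8),(t[2]+.0215,131.0),(t[2]+.0595,135.9)): print(z,Q.inv().apply(ray(C,(282,v),z)-t)[0])
# lateral edges of large top/small top at a row midway
g=C["img"].max(2).astype(int)
for v in(129,145,160): print(v,[(i,int(g[v,i]),int(g[v,i+1])) for i in range(200,360) if abs(g[v,i+1]-g[v,i])>25])
for w,z in((.031,.108),(.025,t[2]+.0595)):
    for x in(.06,):print(np.round(proj(C,[Q.apply([x,b*w,0])*[1,1,0]+[t[0],t[1],z] for b in(1,-1)]),1).tolist())
E
```

```text
0.108 0.0686640208820956
0.1679333809435365 0.06851763604460212
0.2059333809435365 0.06838120420110663
129 [(233, 16, 43), (234, 43, 115), (235, 115, 170), (323, 157, 74), (324, 74, 26)]
145 [(217, 24, 77), (218, 77, 134), (219, 134, 165), (346, 181, 152), (347, 152, 36)]
160 [(218, 30, 83), (219, 83, 141), (220, 141, 170), (345, 180, 151), (346, 151, 36)]
[[326.2, 139.7], [237.7, 139.7]]
[[345.7, 157.6], [218.6, 157.6]]
```

Small and large box ends already line up along the length (68.5 vs 68.7 mm). They need about 2.2 mm across.

jog_arm:
  increments:
    - [[0,-0.005,0.04,0,0,0.0008,130],[0,-0.004,0.04,0,0,0,130],[0,0,0.04,0,0,0,130],[0,0,0.04,0,0,0,130],[0,0,0.03,0,0,0,130],[0,0,0.02,0,0,0,130],[0,0,0.01,0,0,0,130],[0,0,0,0,0,0,130],[0,0,0,0,0,0,130]]

```text
clock: 36.3
tcp_pos: [0.5416, -0.3896, 0.0917]
orientation: [-0.0, 0.108, 0.994, -0.0]
wrist_force: [-0.5, 0.1, -0.6]
finger_gap: 0.0494
grip_force: 37.0
```

```bash
python3 - <<'E'
from h import *
C=cam("wrist");s=st();Q=q(s["orientation"]);t=np.array(s["tcp_pos"]);g=C["img"].max(2).astype(int)
print(g[100:145,282].tolist())
for dx in(-.002,0): print(dx,np.round(proj(C,[Q.apply([.07+dx,0,a])+t for a in(-.0215,-.0595)]+[[*(Q.apply([.07+dx,0,0])+t)[:2],.108]])[:,1],1))
for v in(123,125,127,129,131,133): print(v,[(i,int(g[v,i]),int(g[v,i+1])) for i in range(180,380) if abs(g[v,i+1]-g[v,i])>25])
for w,z in((.031,.108),(.025,t[2]+.0595)):
    print(np.round(proj(C,[[*(Q.apply([.0685,b*w,0])+t)[:2],z] for b in(1,-1)]),1).tolist())
E
```

```text
{'clock': 36.35, 'joint_pos': [-0.7435, 0.5343, 0.1288, 1.165, -0.0004, -0.5279], 'tcp_pos': [0.5417, -0.3896, 0.0919], 'orientation': [0.0, 0.1076, 0.9942, -0.0002], 'wrist_force': [1.1176, 0.5993, -1.6367], 'finger_gap': 0.0492, 'grip_force': 36.955}
[26, 25, 26, 26, 26, 26, 26, 26, 25, 26, 25, 25, 26, 26, 25, 25, 25, 25, 26, 25, 26, 27, 26, 26, 40, 106, 109, 79, 92, 139, 171, 138, 81, 88, 89, 85, 127, 161, 171, 177, 179, 179, 179, 179, 179]
-0.002 [131.7 136.5 131.2]
0 [127.6 131.1 127.2]
123 []
125 [(257, 50, 95), (258, 95, 143), (306, 122, 86)]
127 []
129 [(225, 47, 94), (226, 94, 128), (343, 118, 56), (344, 56, 25)]
131 [(224, 19, 64), (225, 64, 117), (343, 168, 119), (344, 119, 26)]
133 [(224, 16, 54), (225, 54, 93), (343, 163, 99), (344, 99, 26)]
[[341.8, 130.2], [222.7, 130.2]]
[[347.3, 135.2], [217.3, 135.2]]
```

jog_arm:
  increments:
    - [[0.002,0.0035,0.004,0,0,-0.0003,130],[0,0,0.004,0,0,0,130],[0,0,0.004,0,0,0,130],[0,0,0.003,0,0,0,130],[0,0,0,0,0,0,130],[0,0,0,0,0,0,130]]

```text
clock: 36.95
tcp_pos: [0.5411, -0.3884, 0.0875]
orientation: [-0.0, 0.107, 0.994, 0.0]
wrist_force: [0.3, 0.2, -1.4]
finger_gap: 0.0493
grip_force: 37.0
```

Expected contact is at about 0.0865; lowering in small steps.

jog_arm:
  increments:
    - [[0,0,0.002,0,0,0,130],[0,0,0.002,0,0,0,130],[0,0,0,0,0,0,130]]

```text
clock: 37.25
tcp_pos: [0.541, -0.3883, 0.0864]
orientation: [-0.0, 0.107, 0.994, 0.0]
wrist_force: [-0.1, 0.0, -0.9]
finger_gap: 0.0493
grip_force: 37.0
```

jog_arm:
  increments:
    - [[0,0,0.002,0,0,0,130],[0,0,0.002,0,0,0,130],[0,0,0,0,0,0,130]]

```text
clock: 37.55
tcp_pos: [0.5411, -0.3884, 0.0857]
orientation: [-0.0, 0.107, 0.994, 0.0]
wrist_force: [-0.9, -0.7, -0.4]
finger_gap: 0.0493
grip_force: 37.0
```

jog_arm:
  increments:
    - [[0,0,0.002,0,0,0,130],[0,0,0,0,0,0,130]]

```text
clock: 37.75
tcp_pos: [0.5411, -0.3884, 0.0855]
orientation: [-0.0, 0.107, 0.994, -0.0]
wrist_force: [-1.3, 0.7, 2.9]
finger_gap: 0.0494
grip_force: 37.3
```

Contact. Releasing, then rising for a check.

jog_arm:
  increments:
    - [[0,0,0,0,0,0,100],[0,0,0,0,0,0,80],[0,0,0,0,0,0,55],[0,0,0,0,0,0,30],[0,0,-0.04,0,0,0,10],[0,0,-0.08,0,0,0,0],[0,0,-0.14,0,0,0,0],[0,0,-0.14,0,0,0,0],[0,0,-0.14,0,0,0,0],[0,0,-0.14,0,0,0,0],[0,0,-0.14,0,0,0,0],[0,0,-0.1,0,0,0,0],[0,0,0,0,0,0,0],[0,0,0,0,0,0,0],[0,0,0,0,0,0,0]]

```text
clock: 39.25
tcp_pos: [0.541, -0.3882, 0.3139]
orientation: [-0.001, 0.107, 0.994, 0.001]
wrist_force: [0.3, -0.0, -0.1]
finger_gap: 0.0853
grip_force: 0.0
```

```bash
python3 - <<'E'
from h import *
import pickle
C=cam("wrist");s=st();D=cam("side");pickle.dump({"wrist":C,"side":D,"top":cam("top")},open("v12.pkl","wb"))
g=C["img"].max(2).astype(int)
for u in(272,282,292): print(u,g[105:145,u].tolist(),"far",g[225:260,u].tolist())
for v in(150,180,210): print(v,g[v,225:262].tolist(),g[v,298:338].tolist())
for x in(.542,.544):
    for (l,w,z) in((.07,.031,.058),(.07,.031,.108),(.07,.025,.146)):
        r,o=pose([x,-.3886,z,-.2145],0);P=proj(C,r.apply([[-l,0,0],[l,0,0],[0,-w,0],[0,w,0]])+o);print(x,z,np.round(P[:2,1],1),np.round(P[2:,],1).tolist())
E
python3 e.py v12.pkl side .146 .05; python3 e.py v12.pkl wrist .146 .05
```

```text
{'clock': 39.3, 'joint_pos': [-0.7426, 0.5351, 0.6733, 1.7122, -0.0004, -0.528], 'tcp_pos': [0.5408, -0.388, 0.3136], 'orientation': [-0.0014, 0.1071, 0.9942, 0.0008], 'wrist_force': [0.1024, -0.0077, -1.2195], 'finger_gap': 0.0852, 'grip_force': 0.0}
272 [25, 25, 25, 26, 27, 27, 25, 26, 26, 26, 25, 25, 25, 26, 26, 26, 26, 57, 90, 148, 178, 179, 179, 180, 179, 179, 179, 180, 179, 180, 180, 180, 180, 180, 180, 179, 179, 178, 179, 179] far [237, 234, 234, 235, 237, 225, 190, 175, 175, 174, 175, 175, 176, 175, 175, 175, 155, 112, 58, 15, 17, 24, 30, 32, 32, 31, 32, 32, 32, 31, 31, 31, 33, 32, 32]
282 [27, 25, 26, 26, 26, 26, 27, 26, 26, 27, 26, 26, 26, 26, 27, 25, 26, 57, 91, 148, 178, 180, 179, 180, 179, 179, 179, 180, 179, 180, 180, 180, 179, 180, 180, 180, 179, 179, 179, 179] far [242, 242, 244, 245, 245, 234, 199, 177, 176, 176, 175, 175, 175, 175, 175, 175, 162, 179, 192, 147, 67, 20, 20, 31, 34, 33, 32, 32, 31, 31, 32, 31, 32, 32, 32]
292 [25, 26, 26, 26, 26, 24, 26, 25, 27, 26, 26, 25, 26, 25, 26, 25, 26, 56, 82, 144, 179, 181, 181, 181, 181, 180, 181, 181, 181, 181, 181, 181, 18
[... 1175 characters left out ...]
 27, 27, 27, 27, 27, 26]
0.542 0.058 [121.6 218.2] [[260.2, 172.1], [303.3, 172.1]]
0.542 0.108 [122.2 229.9] [[257.6, 178.9], [305.9, 178.8]]
0.542 0.146 [122.7 240.8] [[260.3, 185.2], [303.2, 185.2]]
0.544 0.058 [123.  219.4] [[260.6, 173.5], [303.5, 173.4]]
0.544 0.108 [123.8 231.3] [[258.0, 180.3], [306.2, 180.3]]
0.544 0.146 [124.6 242.3] [[260.7, 186.8], [303.5, 186.8]]
side 0 25 resid 0.04 off -0.75
side 1 25 resid 0.05 off 0.75
side 2 25 resid -0.1 off 0.25
side 3 25 resid -0.04 off 0.0
v12.pkl side [ 0.5422 -0.3885 -0.2149]
side 0 24 resid -1.64 off 1.0
side 1 25 resid -0.19 off 1.0
side 2 25 resid -1.79 off 2.75
side 3 25 resid -3.19 off 2.25
v12.pkl wrist [ 0.5434 -0.3876 -0.2111]
```

```bash
python3 -c "
from workcell import ticket
print(ticket.hand_in())"
```

```text
the job is handed in; nothing more can be done
None
```

The job is handed in: the lid is on the open box, with the large and small boxes stacked over it, about 1 mm off centre at most by the last camera fits, and nothing else on the bench was touched. It took about 39 s of the 67 s allowed, and the system gave no verdict.

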